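# Tighten the dosing station's couplings and load its cartridges

### The arm

A 6-joint arm with a two-finger parallel gripper is mounted at the origin on the work surface. World frame = base frame: x ahead of the robot, y to its left, z up, the work surface at z = 0. Lengths are in mm, angles in rad, forces in N, time in s.
With the tool pointing down it reaches from about 300 to 775 mm from the base axis. Payload 14.6 kg.
Tool frame: the origin (TCP) lies on the centre line of the jaws, within the pads' length; the fingertips stand 19 mm ahead of it and the grasp point (between the pads) is the TCP (manip.tips_ahead is the distance from the TCP to the fingertips, in mm); x points along the fingers, y is the direction in which the jaws open and shut, and the axes are right-handed (so a half turn about x gives the same grasp; the last joint's range is limited). The gripper opens to 85 mm and grips with 20 to 120 N. Pads are 22 mm wide; open, the fingers measure 114 mm over their backs; the gripper's body (76 mm by 85 mm) begins 54 mm behind the grasp point. The pads swing forward as they close: fully open they stand 13 mm farther back than shut.
Start: joints at [1.219, 0.3, 1.521, -0, 1.321, -0.067], TCP at [154.529, 527.836, 250.281] pointing down, gripper open.
Joint ranges: [-3.03, 3.03], [-0.79, 2.21], [0.23, 2.52], [-1.04, 4.18], [0, 3.07], [-2.55, 2.55]. Speed limits (rad/s): [2.22, 2.22, 2.57, 3.14, 3.14, 3.14].

### API

Orientations are given as [roll, pitch, yaw] about the fixed x, y, z axes, in that order (R = Rz(yaw) Ry(pitch) Rx(roll)).
In Python, from plant import monitor, optics, workorder, spotter, manip gives the robot as it stands.
- The arm moves only by the tool step_arm, never from a script. Its argument "moves" is a list that holds one entry, the list of rows, each a list of 7 numbers: the shift along the tool's x, y, z in units of 25 mm (1.0 is 25 mm), then the turn, a rotation vector about the tool's x, y, z in units of 6 degrees (1.0 is 6 degrees), then the closure, from -1 (fully open) to 1 (shut). A call has 1 to 8 rows; each row is the pose to reach, as a shift and turn from the pose commanded when the call began, along the tool's axes at that moment; what a row does not reach only later rows make up. A row lasts 1/10 s, in which the tool goes at most 50 mm and 8.59 degrees, less where a joint would pass 70% of its speed; a pose out of reach is approached as far as the arm can. A call with a gripper value outside its range is refused whole. The fingers move at their own pace and stop on an object; "squeeze" is the grip in N (left out, the last holds). Time passes only in rows, so rows that repeat a pose let the fingers close. It gives the time, the measured TCP pose, the force and the opening at its end, in the units of the state.
- monitor.observe(): the state, without advancing time (a new reading comes with each control period).
- optics.camera(name): name is "scene" or "top" or "wrist"; returns a dict with "img" (420x560x3 uint8, red, green, blue), "mtx" (3x3 intrinsics, pixels), "k1" (the pictures are not rectified: a ray, as slopes to the right and down, at radius r is drawn at 1 + k1 r^2 times it, then the intrinsics apply), "pose" (4x4, takes a point from camera to world coordinates); the wrist camera has in their place "tool_from_camera" (4x4, takes a point from camera to tool coordinates, whose origin is the TCP and whose axes are the tool frame's). Camera axes: x right, y down, z forward; pixel columns grow to the right and rows downward; lengths in mm; the calibration is good to about 2 mm. A picture is of the moment at which its call begins: read the wrist's pose just before it. There is no depth.
- workorder.close_job(): hands the job in, once; it reports no verdict.
Trained networks look in a picture, given as the dict that the camera call returned (one of the last four; its "shot" number tells which), for a name from the list of things; names that differ only in an ending like _2 or _b are one class to them, and where a whole thing is asked for, a point or a joint stands for the part that bears it (a point fixed in the world has none). Each returns a list of dicts, best first, with "confidence" (0 to 1); they miss things now and then, are a little off and sometimes report something else, mostly with a low value. They report only what shows in the picture. A call takes as long as a camera call. They do not tell look-alikes from the thing itself.
- spotter.spot_in(picture, name): "centre" ([x, y, z] in mm, in world coordinates, good to about 4 mm: the middle of the surface that is visible of it).
- spotter.trace(picture, name): "region" (420x560 bool, what is visible of it).
- spotter.place_of(picture, name): "centre" ([x, y, z] in mm, in world coordinates, good to about 4 mm: a listed point, or the origin of a listed thing).
The state is a dict: "time": time; "qpos": joint angles; "joint_vel": joint speeds; "effort": joint torques, N m; "tcp_pos": TCP position; "tcp_rot": TCP orientation; "wrist_force": force on the tool from outside, world axes, zero at the start; "torque": the same for the moment, N m; "grip_width": finger opening in mm.
Only numpy, scipy, OpenCV 4.12 (cv2) and the standard library are available. Lean on these libraries where they do the work, as an engineer would, in place of code of your own. Each camera call takes 0.05 s, during which the arm holds its last target.

### The job

Make the laundry dosing station ready: turn every brass coupling nut clockwise with the fingers until its black stripe points at the yellow dot, and only when all of them are there, turn each on with the T-wrench, not the fingers, until its stripe points at the red dot, then stand the wrench upright in the middle of the narrow raised block. Also stand every cartridge that is there in the middle of the pad of its own colour with its white mark squarely facing that pad's reader, before, between or after. Leave the cup and the brush alone; a cartridge may get knocked aside, so check and put it right.

Things in the scene. Friction and masses are not known exactly. Their poses are not given: they have to be found in the camera images.
- union_a: Fixed pipe coupling: grey flange 84 mm wide, 12 high; 28 mm copper riser; captive brass hex nut, 38 mm across flats, 40 to 66 mm above the slab (hex to 58 mm, then a cone narrowing to 27 mm). Origin on the slab on the nut's upright axis. On the flange, 34 mm out, a yellow dot 137 deg and a red dot 178 deg clockwise (from above) from the union's x axis.
- nut_a_top (a point): Centre of the nut's top face, 66 mm above the slab. Its x axis points along the black stripe, which runs from the centre across the top and down the middle of one flat; so the six flats face along the stripe and every 60 deg from it.
- nut_a (a joint): Turn of this nut in rad: the stripe's angle clockwise (seen from above) from the union's x axis; grows as it tightens. 2.4: stripe at the yellow dot; 3.1: stripe at the red dot. Starts 0 to 0.4; stops at -0.1 and 3.6. It resists with about 0.2 N m throughout and stays where it is left; it does not rise or sink.
- union_b: Fixed pipe coupling: grey flange 84 mm wide, 12 high; 28 mm copper riser; captive brass hex nut, 38 mm across flats, 40 to 66 mm above the slab (hex to 58 mm, then a cone narrowing to 27 mm). Origin on the slab on the nut's upright axis. On the flange, 34 mm out, a yellow dot 137 deg and a red dot 178 deg clockwise (from above) from the union's x axis.
- nut_b_top (a point): Centre of the nut's top face, 66 mm above the slab. Its x axis points along the black stripe, which runs from the centre across the top and down the middle of one flat; so the six flats face along the stripe and every 60 deg from it.
- nut_b (a joint): Turn of this nut in rad: the stripe's angle clockwise (seen from above) from the union's x axis; grows as it tightens. 2.4: stripe at the yellow dot; 3.1: stripe at the red dot. Starts 0 to 0.4; stops at -0.1 and 3.6. It resists with about 0.2 N m throughout and stays where it is left; it does not rise or sink.
- union_c: Fixed pipe coupling: grey flange 84 mm wide, 12 high; 28 mm copper riser; captive brass hex nut, 38 mm across flats, 40 to 66 mm above the slab (hex to 58 mm, then a cone narrowing to 27 mm). Origin on the slab on the nut's upright axis. On the flange, 34 mm out, a yellow dot 137 deg and a red dot 178 deg clockwise (from above) from the union's x axis.
- nut_c_top (a point): Centre of the nut's top face, 66 mm above the slab. Its x axis points along the black stripe, which runs from the centre across the top and down the middle of one flat; so the six flats face along the stripe and every 60 deg from it.
- nut_c (a joint): Turn of this nut in rad: the stripe's angle clockwise (seen from above) from the union's x axis; grows as it tightens. 2.4: stripe at the yellow dot; 3.1: stripe at the red dot. Starts 0 to 0.4; stops at -0.1 and 3.6. It resists with about 0.2 N m throughout and stays where it is left; it does not rise or sink.
- wrench: Steel T-handle box wrench, 103 mm high, 0.4 kg, upright. Origin: centre of socket mouth (underside). Hex socket 43 mm across flats inside (0.3 rad play each way on a nut), 22 deep, 57 outside; inner flats face its x axis and every 60 deg from it. Stem 14 mm. Red cross-bar along x: 90 long, 16 wide, 85 to 103 mm up. Fully on a nut its origin is 44 mm above the slab.
- stand: Fixed narrow raised block for the wrench: 70 mm (its x) by 90 mm (its y), 50 mm high, rubber top. Origin at the centre of its underside.
- dock_orange: Fixed cartridge place: orange round pad, 84 mm across, painted flat on the slab, with a fixed white reader block (35 x 70 mm, 55 mm high) beside it. Origin at the centre of the pad; its x axis points from the pad to the reader, whose face is 60 mm from the origin.
- dock_orange_window (a point): Centre of the black window on the reader's face, 60 mm from the pad's centre along the dock's x, 25 mm up.
- cart_orange: Loose orange dosing cartridge: upright cylinder 64 mm across, 52 mm high (top 6 mm is a black 54 mm cap), about 0.2 kg. Origin at the centre of its underside; its x axis points to its marked side (a white upright bar on the side and a white line on the cap running from the centre to that side). May be absent.
- cart_orange_mark (a point): Point on the marked side of the cartridge, 32 mm from its axis along its x, 25 mm up.
- dock_green: Fixed cartridge place: green round pad, 84 mm across, painted flat on the slab, with a fixed white reader block (35 x 70 mm, 55 mm high) beside it. Origin at the centre of the pad; its x axis points from the pad to the reader, whose face is 60 mm from the origin.
- dock_green_window (a point): Centre of the black window on the reader's face, 60 mm from the pad's centre along the dock's x, 25 mm up.
- cart_green: Loose green dosing cartridge: upright cylinder 64 mm across, 52 mm high (top 6 mm is a black 54 mm cap), about 0.2 kg. Origin at the centre of its underside; its x axis points to its marked side (a white upright bar on the side and a white line on the cap running from the centre to that side). May be absent.
- cart_green_mark (a point): Point on the marked side of the cartridge, 32 mm from its axis along its x, 25 mm up.
- cup: Aluminium measuring cup, 72 mm across, 75 mm high, handle at its +y; to be left alone. Origin under its centre.
- brush: Bamboo scrubbing brush, 160 x 45 mm, 34 mm high, lying bristles down; to be left alone. Origin under its centre.
Mind the look-alikes: they are no part of the job. What is shaped like the wrench but purple is not meant.

How it is judged (in metres and radians):
On the way, in this order (a step that is already met when the one before it is completed fails the run):
1. every coupling is hand-tight: stripe at the yellow dot (2.2 to 2.6 rad) (value of joint nut_a between 2.2 and 2.6 rad and value of joint nut_b between 2.2 and 2.6 rad and value of joint nut_c between 2.2 and 2.6 rad), for 0.2 s.
2. every coupling is wrench-tight: stripe at the red dot (2.92 to 3.28 rad) (value of joint nut_a between 2.92 and 3.28 rad and value of joint nut_b between 2.92 and 3.28 rad and value of joint nut_c between 2.92 and 3.28 rad), for 0.2 s.
At the end, for the whole second after the job is handed in: Nuts at 2.92 to 3.28 rad; each cartridge upright, at rest on its pad, centre within 15 mm, mark within 0.25 rad of facing the reader; the wrench upright, at rest on the block, within 20 mm (x) and 30 mm (y) of its centre; nothing held (all of step 2 and horizontal distance between cart_orange and dock_orange below 0.015 m and angle between the x axis of cart_orange and the x axis of dock_orange, either way round below 0.25 rad and horizontal distance between cart_orange_mark and dock_orange_window below 0.05 m and angle between each of cart_orange, cart_green, wrench's own z axis and vertical below 0.1 rad and z of cart_orange in the frame of dock_orange below 0.006 m and linear speed of each of cart_orange, cart_green, wrench below 0.02 m/s and horizontal distance between cart_green and dock_green below 0.015 m and angle between the x axis of cart_green and the x axis of dock_green, either way round below 0.25 rad and horizontal distance between cart_green_mark and dock_green_window below 0.05 m and z of cart_green in the frame of dock_green below 0.006 m and x of wrench in the frame of stand between -0.02 and 0.02 m and y of wrench in the frame of stand between -0.03 and 0.03 m and z of wrench in the frame of stand between 0.045 and 0.055 m); the robot touches nothing.
It fails at once if the wrench is used on a coupling not yet turned near the yellow dot by hand (below 2.1 rad) ((contact force between wrench and union_a above 1 N and value of joint nut_a below 2.1 rad) or (contact force between wrench and union_b above 1 N and value of joint nut_b below 2.1 rad) or (contact force between wrench and union_c above 1 N and value of joint nut_c below 2.1 rad)).
It fails at once if the fingers touch a coupling already turned well past the yellow dot (beyond 2.7 rad): that is the wrench's part ((contact force between the fingers and union_a above 1 N and value of joint nut_a above 2.7 rad) or (contact force between the fingers and union_b above 1 N and value of joint nut_b above 2.7 rad) or (contact force between the fingers and union_c above 1 N and value of joint nut_c above 2.7 rad)).
It fails at once if the cup or brush is moved by more than 30 mm (distance of any of cup, brush from where it was at the start of the episode above 0.03 m).
Of cart_orange, cart_green only 1 to 2 are there at a start; the rules pass over those that are not, and their reading is None.
At some moment in a run one of cart_orange, cart_green may be knocked a few centimetres aside while the robot is not near it.
It also fails if it takes over 210 s, if anything falls off the work surface, if the arm or the gripper's body presses on something with over 40 N, if the wrist force passes 120 N, or if a joint passes its speed limit or range.

## Working session

There is one attempt and no reset: what is moved stays moved. The work goes in short steps, Python scripts to look and compute and a tool call to move; the robot and the scene stay as the last step left them, time stands still between calls to the robot, and variables do not carry over. Pictures are saved under pics/ and viewed, and the job is handed in when it is done.

Besides the shell and the picture viewer there is one more tool, called as a command line: name --argument value ..., lists and objects as JSON in quotes. step_arm: Moves the arm, as the interface text tells. Its arguments: {"type":"object","properties":{"moves":{"type":"array"},"squeeze":{"type":"number"}},"required":["moves"]}

```bash
ls; mkdir -p pics; cat > h.py <<'E'
import numpy as np, cv2
from plant import monitor, optics, workorder, spotter, manip
from scipy.spatial.transform import Rotation as R
def T():
    s=monitor.observe(); M=np.eye(4); M[:3,:3]=R.from_euler('xyz',s['tcp_rot']).as_matrix(); M[:3,3]=s['tcp_pos']; return M
def cam(n):
    t=T(); p=optics.camera(n)
    p['P']=np.array(p['pose']) if 'pose' in p else t@np.array(p['tool_from_camera'])
    return p
def save(p,f): cv2.imwrite('pics/'+f,p['img'][:,:,::-1])
def ray(p,uv):
    K=np.array(p['mtx']); d=((uv[0]-K[0,2])/K[0,0],(uv[1]-K[1,2])/K[1,1]); d=np.array(d); r=np.linalg.norm(d); x=r
    for _ in range(20): x=r/(1+p['k1']*x*x)
    s=x/r if r>0 else 1
    return p['P'][:3,3], p['P'][:3,:3]@np.array([d[0]*s,d[1]*s,1])
def atz(p,uv,z):
    o,d=ray(p,uv); return o+d*(z-o[2])/d[2]
def proj(p,X):
    q=np.linalg.inv(p['P'])@np.append(X,1); a=q[:2]/q[2]; a=a*(1+p['k1']*(a@a)); K=np.array(p['mtx'])
    return np.array([K[0,0]*a[0]+K[0,2],K[1,1]*a[1]+K[1,2]])
E
python3 - <<'E'
from h import *
s=monitor.observe(); print(s); print(manip.tips_ahead)
for n in ['scene','top','wrist']:
    p=cam(n); save(p,n+'0.png'); print(n,p['mtx'],p['k1'],p['P'].round(2).tolist())
    if n=='top':
        for k in ['union_a','nut_a_top','wrench','stand','dock_orange','dock_orange_window','cart_orange','cart_orange_mark','dock_green','dock_green_window','cart_green','cart_green_mark','cup','brush']:
            print(k,[(np.round(d['centre']).tolist(),round(d['confidence'],2)) for d in spotter.place_of(p,k)])
E
```

```text
pics
{'time': 0.0, 'qpos': array([ 1.21940771e+00,  3.00491914e-01,  1.52162606e+00, -1.64391413e-05,
        1.32068952e+00, -6.65790017e-02]), 'joint_vel': array([ 0.00014337,  0.00024976, -0.00045968, -0.00061839,  0.00258893,
       -0.00120379]), 'effort': array([ 2.08701662e-03, -5.43505490e+01, -3.61790979e+01, -8.31450535e-06,
        4.02023055e-03,  9.24538995e-06]), 'tcp_pos': array([154.45351016, 527.63256575, 249.69085558]), 'tcp_rot': array([-1.62426919,  1.56958139, -1.90907472]), 'wrist_force': array([-0.81769278, -0.52614158,  0.74899667]), 'torque': array([ 0.00283313, -0.03328472, -0.01734029]), 'grip_width': 85.36816182392414}
19.0
scene [[432.46924332   0.         279.23654509]
 [  0.         432.46924332 204.56270523]
 [  0.           0.           1.        ]] -0.10451328056017656 [[-0.74, 0.57, -0.36, 910.49], [0.67, 0.63, -0.38, 420.44], [0.01, -0.53, -0.85, 1085.56], [0.0, 0.0, 0.0, 1.0]]
top [[409.34424067   0.         281.65927247]
 [  0.         409.34424067 214.50110084]
 [  0.           0.           1.        ]] -0.03277097718854936 [[0.03, -1.0, 0.08, 3
[... 365 characters left out ...]
ock_orange [([509.0, 392.0, 3.0], 0.72)]
dock_orange_window [([635.0, -211.0, 66.0], 0.24)]
cart_orange [([437.0, 46.0, 8.0], 0.88)]
cart_orange_mark [([418.0, 74.0, 23.0], 0.93)]
dock_green [([522.0, -385.0, 2.0], 0.88)]
dock_green_window [([578.0, -401.0, 27.0], 0.91)]
cart_green [([632.0, -207.0, -4.0], 0.23)]
cart_green_mark []
cup [([386.0, -478.0, -2.0], 0.93), ([318.0, 356.0, -2.0], 0.28)]
brush [([318.0, 358.0, -2.0], 0.91)]
wrist [[344.85577903   0.         280.60079722]
 [  0.         344.85577903 207.48294803]
 [  0.           0.           1.        ]] -0.041552724658294765 [[0.28, 0.93, 0.25, 90.57], [0.96, -0.27, -0.07, 547.14], [-0.0, 0.26, -0.96, 373.67], [0.0, 0.0, 0.0, 1.0]]
```

View pics/top0.png

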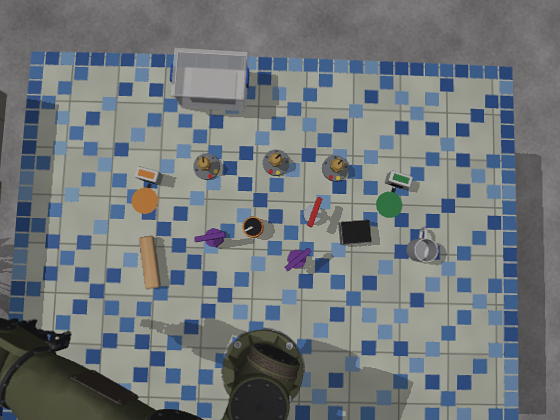

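View pics/scene0.png

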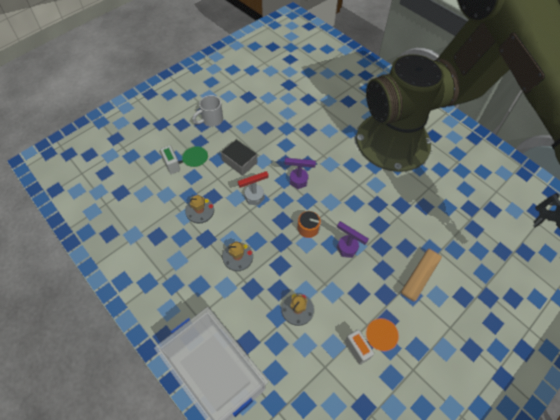

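View pics/wrist0.png

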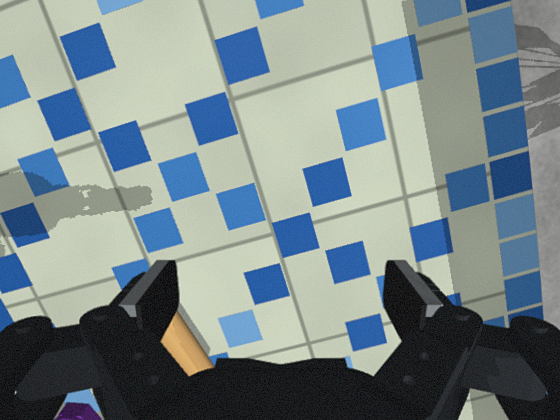

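```bash
cat >> h.py <<'E'
def ang(): 
    M=T(); return np.arctan2(M[1,1],M[0,1])
def go(x,y,z,a=None,M0=None):
    """suggest shift/turn units from current measured pose to tool-down pose with jaw angle a (mod pi)"""
    M=T() if M0 is None else M0
    a0=np.arctan2(M[1,1],M[0,1])
    if a is None: a=a0
    c,s=np.cos(a),np.sin(a)
    D=np.array([[0,c,s],[0,s,-c],[-1,0,0]])
    rv=R.from_matrix(M[:3,:3].T@D).as_rotvec()
    sh=M[:3,:3].T@(np.array([x,y,z])-M[:3,3])
    o=np.r_[sh/25,np.degrees(rv)/6]
    n=max(np.linalg.norm(sh)/50,np.degrees(np.linalg.norm(rv))/8.59)
    print('row',o.round(3).tolist(),'nrows>=%.1f'%n); return o
def st():
    s=monitor.observe(); print('t%.2f'%s['time'],'p',s['tcp_pos'].round(1),'a %.3f'%ang(),'q',s['qpos'].round(3),'F',s['wrist_force'].round(1),'w %.1f'%s['grip_width'])
E
python3 - <<'E'
from h import *
st(); p=cam('wrist'); print(np.array(p['tool_from_camera']).round(3)); print(proj(p,T()[:3,3]))
go(600,190,220,ang()+(-1.0))
go(600,190,220,np.pi/2)
E
```

```text
t0.85 p [154.5 527.8 250.3] a 1.286 q [ 1.219  0.3    1.521  0.     1.321 -0.067] F [0.3 0.1 0.4] w 85.7
[[ 0.00000e+00 -2.62000e-01  9.65000e-01 -1.23372e+02]
 [ 1.00000e+00 -0.00000e+00 -0.00000e+00  5.69000e-01]
 [ 1.00000e-03  9.65000e-01  2.62000e-01 -6.67930e+01]
 [ 0.00000e+00  0.00000e+00  0.00000e+00  1.00000e+00]]
[279.23893585 288.39317595]
row [1.212, -7.961, 20.897, 9.549, 0.0, 0.0] nrows>=11.2
row [1.212, -7.961, 20.897, -2.72, 0.0, 0.001] nrows>=11.2
```

step_arm --moves '[[[0.6,-4,10.5,-1.4,0,0,-1],[0.6,-4,10.5,-1.4,0,0,-1],[0.6,-4,10.5,-1.4,0,0,-1],[0.6,-4,10.5,-1.4,0,0,-1],[0.6,-4,10.5,-1.4,0,0,-1],[0.6,-4,10.5,-1.4,0,0,-1],[0.6,-4,10.5,-1.4,0,0,-1]]]'

```text
time: 1.6
tcp_pos: [381.0, 355.7, 235.0]
tcp_rot: [-1.295, 1.57, -1.437]
wrist_force: [0.1, 0.2, -0.8]
grip_width: 85.4
```

step_arm --moves '[[[0.6,-4,10.5,-1.4,0,0,-1],[0.6,-4,10.5,-1.4,0,0,-1],[0.6,-4,10.5,-1.4,0,0,-1],[0.6,-4,10.5,-1.4,0,0,-1],[0.6,-4,10.5,-1.4,0,0,-1],[0.6,-4,10.5,-1.4,0,0,-1],[0.6,-4,10.5,-1.4,0,0,-1]]]'

```text
time: 2.3
tcp_pos: [626.8, 220.8, 218.9]
tcp_rot: [-2.555, 1.57, -2.55]
wrist_force: [-0.2, 0.7, -0.8]
grip_width: 85.2
```

```bash
python3 - <<'E'
from h import *
st(); p=cam('wrist'); save(p,'w1.png'); st()
for k in ['union_a','nut_a_top']:
    print(k,[(np.round(d['centre'],1).tolist(),round(d['confidence'],2)) for d in spotter.place_of(p,k)])
E
```

```text
t2.30 p [626.8 220.8 218.9] a 1.576 q [ 0.284  0.584  1.191 -0.     1.368 -1.292] F [-0.2  0.7 -0.8] w 85.2
t2.35 p [625.3 222.2 219.2] a 1.577 q [ 0.286  0.581  1.194  0.     1.368 -1.291] F [-1.2  0.8  0.2] w 85.5
union_a [([625.8, 199.3, 0.7], 0.89), ([645.1, -17.7, -0.7], 0.71)]
nut_a_top []
```

View pics/w1.png

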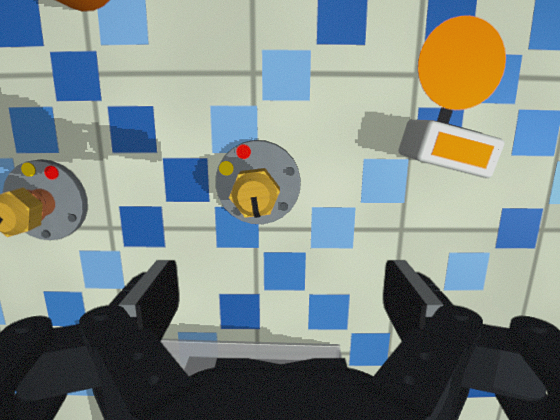

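```bash
cat >> h.py <<'E'
from scipy.optimize import least_squares
def grid(p,c,z,half=50,res=0.5):
    n=int(2*half/res)+1
    xs=c[0]+np.linspace(-half,half,n); ys=c[1]+np.linspace(-half,half,n)
    X,Y=np.meshgrid(xs,ys,indexing='ij')
    W=np.stack([X.ravel(),Y.ravel(),np.full(X.size,z),np.ones(X.size)])
    q=np.linalg.inv(p['P'])@W; a=q[:2]/q[2]; a=a*(1+p['k1']*(a*a).sum(0)); K=np.array(p['mtx'])
    u=(K[0,0]*a[0]+K[0,2]).reshape(n,n).astype(np.float32); v=(K[1,1]*a[1]+K[1,2]).reshape(n,n).astype(np.float32)
    im=cv2.remap(p['img'],u,v,cv2.INTER_LINEAR)
    return X,Y,im
def union(p,c0,name=None):
    c0=np.array(c0[:2],float)
    X,Y,im=grid(p,c0,12.)
    hsv=cv2.cvtColor(im,cv2.COLOR_RGB2HSV).astype(int); h,s,v=hsv[...,0],hsv[...,1],hsv[...,2]
    rr=np.hypot(X-c0[0],Y-c0[1])
    red=((h<5)|(h>174))&(s>180)&(v>100)&(rr<48)
    yel=(h>=20)&(h<=34)&(s>150)&(v>80)&(rr>24)&(rr<46)
    def blob(m):
        n,l,stt,cen=cv2.connectedComponentsWithStats(m.astype(np.uint8)); 
        out=[]
        for i in range(1,n):
            k=l==i; out.append((stt[i,4]*.25,X[k].mean(),Y[k].mean()))
        return sorted(out)[::-1][:2]
    br,by=blob(red),blob(yel); print('red',np.round(br,1).tolist(),'yel',np.round(by,1).tolist())
    r=np.array(br[0][1:]);
    # choose yellow whose distance to red ~23.8
    y=None
    for b in by:
        if abs(np.hypot(*(np.array(b[1:])-r))-23.8)<6: y=np.array(b[1:])
    def model(q): # clockwise angles
        out=[]
        for ang_ in (137,178):
            t=q[2]-np.radians(ang_); out+= [q[0]+34*np.cos(t),q[1]+34*np.sin(t)]
        return np.array(out)
    best=None
    if y is None: print('no yellow'); 
    for t0 in np.linspace(-3,3,9):
        f=lambda q:np.r_[(model(q)-np.r_[y if y is not None else model(q)[:2],r]),(q[:2]-c0)*0.15]
        o=least_squares(f,[*c0,t0])
        if best is None or o.cost<best.cost: best=o
    q=best.x; print('union c',q[:2].round(1),'theta %.3f'%np.arctan2(np.sin(q[2]),np.cos(q[2])),'cost %.2f'%best.cost)
    X,Y,im=grid(p,q[:2],66.,25,0.25)
    g=im.max(axis=2); rr=np.hypot(X-q[0],Y-q[1]); k=(rr<16)&(g<60)
    n,l,stt,cen=cv2.connectedComponentsWithStats(k.astype(np.uint8))
    i=1+np.argmax(stt[1:,4]); k=l==i
    P=np.c_[X[k],Y[k]]; m=P.mean(0); d=m-q[:2]; 
    ev=np.linalg.eigh(np.cov((P-m).T))[1][:,1]; ev=ev*np.sign(ev@d)
    a1=np.arctan2(d[1],d[0]); a2=np.arctan2(ev[1],ev[0])
    w=lambda t:(t+np.pi*0.5)%(2*np.pi)-np.pi*0.5
    print('stripe n',k.sum(),'angle(cen) %.3f pca %.3f -> turn cen %.3f pca %.3f'%(a1,a2,w(q[2]-a1),w(q[2]-a2)))
    if name:
        X,Y,i2=grid(p,q[:2],66.,40,0.25); cv2.imwrite('pics/'+name,cv2.resize(i2[:,:,::-1],(500,500)))
    return q
E
python3 - <<'E'
from h import *
st(); p=cam('wrist'); union(p,[625.8,199.3],'u1.png')
E
```

```text
t2.45 p [623.9 223.7 220.2] a 1.580 q [ 0.289  0.578  1.196  0.     1.368 -1.291] F [-0.4  0.8  0.3] w 85.6
red [[137.0, 594.5, 185.5]] yel [[284.8, 647.0, 181.7], [153.0, 610.5, 168.3]]
union c [625.8 198.6] theta 0.357 cost 0.04
stripe n 896 angle(cen) 0.148 pca 0.144 -> turn cen 0.209 pca 0.214
```

View pics/u1.png

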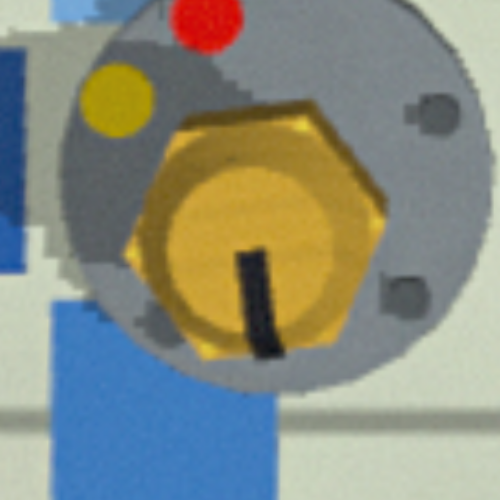

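step_arm --moves '[[[0,0,0,0,0,0,-1],[0,0,0,0,0,0,-1]]]'

```text
time: 2.7
tcp_pos: [624.0, 223.7, 220.8]
tcp_rot: [0.334, 1.57, 0.344]
wrist_force: [-0.4, -0.6, -0.4]
grip_width: 85.4
```

```bash
python3 - <<'E'
from h import *
st(); p=cam('wrist'); q=union(p,[625.8,199.3])
go(q[0],q[1],130,q[2]-0.211+np.pi/3);go(q[0],q[1],50,q[2]-0.211+np.pi/3)
E
```

```text
t2.70 p [624.  223.7 220.8] a 1.580 q [ 0.289  0.578  1.196  0.     1.368 -1.291] F [-0.4 -0.6 -0.4] w 85.4
red [[137.8, 594.6, 185.5]] yel [[281.5, 647.0, 181.8], [154.2, 610.5, 168.3]]
union c [625.9 198.5] theta 0.353 cost 0.05
stripe n 899 angle(cen) 0.164 pca 0.148 -> turn cen 0.190 pca 0.206
row [3.628, -1.001, 0.059, 3.729, 0.004, -0.002] nrows>=2.6
row [6.828, -1.002, 0.058, 3.729, 0.004, -0.002] nrows>=3.5
```

step_arm --moves '[[[3.6,-1.0,0.06,3.73,0,0,-1],[3.6,-1.0,0.06,3.73,0,0,-1],[3.6,-1.0,0.06,3.73,0,0,-1],[3.6,-1.0,0.06,3.73,0,0,-1],[5.2,-1.0,0.06,3.73,0,0,-1],[6.8,-1.0,0.06,3.73,0,0,-1],[6.8,-1.0,0.06,3.73,0,0,-1],[6.8,-1.0,0.06,3.73,0,0,-1]]]'

```text
time: 3.55
tcp_pos: [626.9, 198.4, 52.0]
tcp_rot: [0.62, 1.569, 0.24]
wrist_force: [-0.2, -0.0, 0.9]
grip_width: 85.4
```

step_arm --moves '[[[0,0,0,0,0,0,1],[0,0,0,0,0,0,1],[0,0,0,0,0,0,1],[0,0,0,0,0,0,1],[0,0,0,0,0,0,1],[0,0,0,0,0,0,1],[0,0,0,0,0,0,1],[0,0,0,0,0,0,1]]]' --squeeze 60

```text
time: 4.35
tcp_pos: [626.7, 197.9, 51.9]
tcp_rot: [0.52, 1.569, 0.138]
wrist_force: [-3.4, -1.1, 8.2]
grip_width: 37.2
```

```bash
python3 - <<'E'
from h import *
st(); p=cam('wrist'); save(p,'w2.png')
E
```

```text
t4.35 p [626.7 197.9  51.9] a 1.189 q [ 0.25   0.742  1.344 -0.     1.054 -0.938] F [-3.4 -1.1  8.2] w 37.2
```

View pics/w2.png

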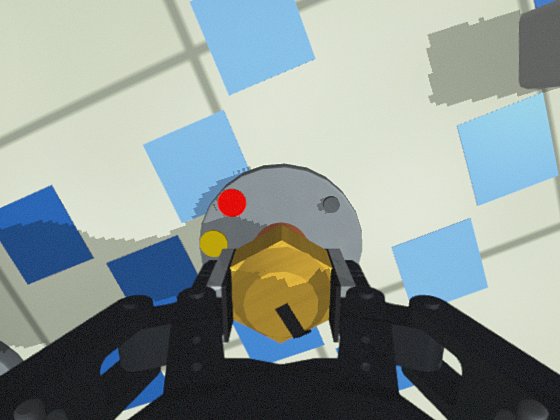

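step_arm --moves '[[[0,0,0,1.3,0,0,1],[0,0,0,2.6,0,0,1],[0,0,0,3.9,0,0,1],[0,0,0,5.2,0,0,1],[0,0,0,6.5,0,0,1],[0,0,0,7.8,0,0,1],[0,0,0,9.1,0,0,1],[0,0,0,10.4,0,0,1]]]'

```text
time: 5.2
tcp_pos: [626.4, 197.7, 51.8]
tcp_rot: [0.681, 1.57, -0.795]
wrist_force: [-7.5, -4.5, 11.4]
grip_width: 36.9
```

step_arm --moves '[[[0,0,0,1.3,0,0,1],[0,0,0,2.6,0,0,1],[0,0,0,3.9,0,0,1],[0,0,0,5.2,0,0,1],[0,0,0,6.5,0,0,1],[0,0,0,7.8,0,0,1],[0,0,0,9.1,0,0,1],[0,0,0,10.5,0,0,1]]]'

```text
time: 6.0
tcp_pos: [626.0, 197.9, 51.8]
tcp_rot: [-0.187, 1.57, -2.763]
wrist_force: [-11.9, -2.7, 13.0]
grip_width: 37.0
```

step_arm --moves '[[[0,0,0,0,0,0,1],[0,0,0,0,0,0,1]]]'

```text
time: 6.2
tcp_pos: [626.0, 197.9, 51.8]
tcp_rot: [-0.447, 1.57, -3.018]
wrist_force: [-10.6, -3.1, 13.1]
grip_width: 37.2
```

```bash
python3 - <<'E'
from h import *
st()
E
```

```text
t6.20 p [626.  197.9  51.8] a -1.000 q [0.25  0.742 1.345 0.    1.056 1.251] F [-10.6  -3.1  13.1] w 37.2
```

step_arm --moves '[[[0,0,0,0,0,0,-1],[0,0,0,0,0,0,-1],[0,0,0,0,0,0,-1],[0,0,0,0,0,0,-1],[-2,0,0,0,0,0,-1],[-4,0,0,0,0,0,-1],[-6,0,0,0,0,0,-1],[-6,0,0,0,0,0,-1]]]'

```text
time: 7.0
tcp_pos: [628.4, 198.5, 208.4]
tcp_rot: [2.818, 1.559, 0.247]
wrist_force: [0.9, -0.4, 0.2]
grip_width: 85.5
```

```bash
python3 - <<'E'
from h import *
st(); p=cam('wrist'); union(p,[625.8,198.5],'u2.png'); save(p,'w3.png')
go(640,-5,210,1.2)
E
```

```text
t7.00 p [628.4 198.5 208.4] a -1.000 q [ 0.25   0.572  1.234 -0.     1.324  1.25 ] F [ 0.9 -0.4  0.2] w 85.5
red [[62.0, 591.1, 185.3]] yel [[267.5, 599.6, 191.7], [213.8, 612.8, 169.9]]
union c [620.9 203.2] theta 0.545 cost 2.64
stripe n 726 angle(cen) -1.396 pca -2.087 -> turn cen 1.941 pca 2.632
row [-0.241, 7.113, 3.966, -21.008, -0.012, -0.079] nrows>=14.7
```

View pics/w3.png

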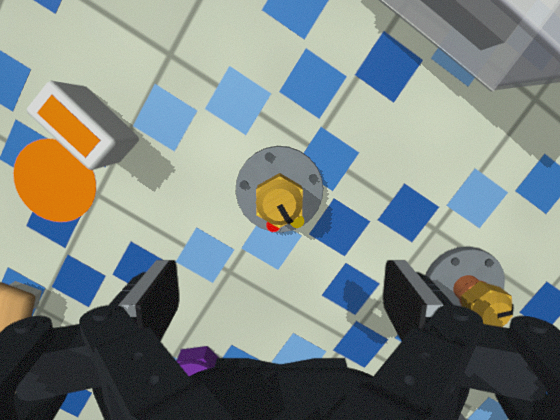

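step_arm --moves '[[[-0.2,7.1,4.0,-10.5,0,0,-1],[-0.2,7.1,4.0,-10.5,0,0,-1],[-0.2,7.1,4.0,-10.5,0,0,-1],[-0.2,7.1,4.0,-10.5,0,0,-1],[-0.2,7.1,4.0,-10.5,0,0,-1],[-0.2,7.1,4.0,-10.5,0,0,-1],[-0.2,7.1,4.0,-10.5,0,0,-1],[-0.2,7.1,4.0,-10.5,0,0,-1]]]'

```text
time: 7.85
tcp_pos: [637.7, -5.7, 203.7]
tcp_rot: [-1.744, 1.569, 3.073]
wrist_force: [-0.5, 0.4, 0.4]
grip_width: 85.2
```

step_arm --moves '[[[0,0,0,-10.5,0,0,-1],[0,0,0,-10.5,0,0,-1],[0,0,0,-10.5,0,0,-1],[0,0,0,-10.5,0,0,-1],[0,0,0,-10.5,0,0,-1],[0,0,0,-10.5,0,0,-1],[0,0,0,-10.5,0,0,-1],[0,0,0,-10.5,0,0,-1]]]'

```text
time: 8.65
tcp_pos: [637.7, -5.5, 203.7]
tcp_rot: [-2.824, 1.569, 3.094]
wrist_force: [0.5, 0.1, 0.7]
grip_width: 85.6
```

step_arm --moves '[[[0,0,0,0,0,0,-1],[0,0,0,0,0,0,-1]]]'

```text
time: 8.85
tcp_pos: [637.8, -5.5, 204.3]
tcp_rot: [-2.828, 1.569, 3.081]
wrist_force: [-0.5, 0.1, -0.0]
grip_width: 85.2
```

```bash
python3 - <<'E'
from h import *
st(); p=cam('wrist'); save(p,'w4.png')
cs=[(np.round(d['centre'],1).tolist(),round(d['confidence'],2)) for d in spotter.place_of(p,'union_a')];print(cs)
q=union(p,[648,-19],'u3.png')
st()
E
```

```text
t8.85 p [637.8  -5.5 204.3] a 1.197 q [-0.066  0.534  1.301 -0.     1.308 -1.263] F [-0.5  0.1 -0. ] w 85.2
[([636.2, -205.1, 2.0], 0.97), ([648.3, -20.9, -1.7], 0.76), ([645.0, -17.5, 65.7], 0.61), ([625.3, 200.4, -0.9], 0.58)]
red [[141.2, 614.9, -4.5]] yel [[214.8, 656.5, -44.5], [206.8, 674.4, -25.7]]
no yellow
union c [646.1 -18.2] theta -0.449 cost 0.05
stripe n 866 angle(cen) -1.015 pca -0.768 -> turn cen 0.567 pca 0.320
t8.95 p [637.9  -5.5 204.8] a 1.198 q [-0.066  0.533  1.301 -0.     1.308 -1.264] F [ 0.7 -1.   1.1] w 85.3
```

View pics/w4.png

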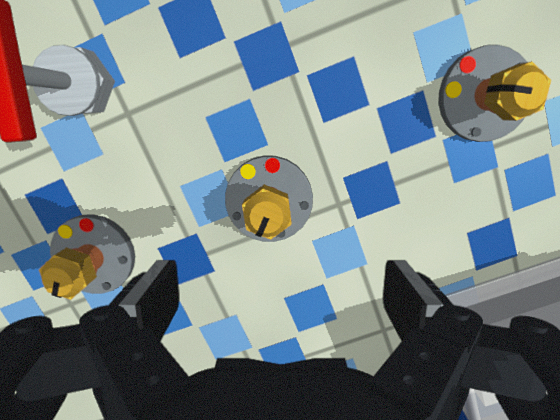

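```bash
sed -i 's/\[::-1\]\[:2\]/[::-1][:6]/' h.py; python3 - <<'E'
from h import *
st(); p=cam('wrist')
q=union(p,[648,-20],'u3.png')
E
```

```text
t8.95 p [637.9  -5.5 204.8] a 1.198 q [-0.066  0.533  1.301 -0.     1.308 -1.264] F [ 0.7 -1.   1.1] w 85.3
red [[137.5, 615.0, -4.6]] yel [[206.5, 674.4, -25.4], [186.5, 657.5, -44.9], [156.5, 611.8, -27.8]]
union c [645.  -20.4] theta -0.527 cost 0.15
stripe n 937 angle(cen) -0.749 pca -0.785 -> turn cen 0.222 pca 0.258
```

View pics/u3.png

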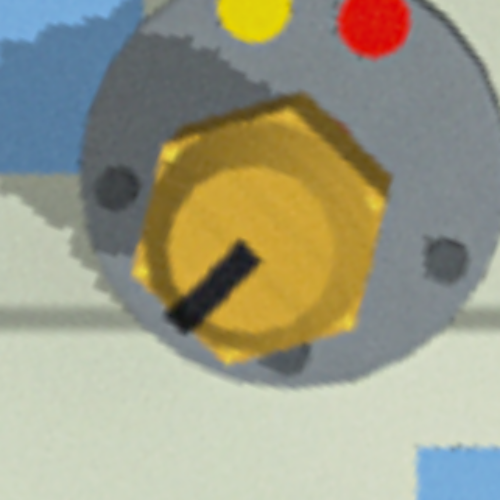

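```bash
python3 - <<'E'
from h import *
go(645,-20.4,50,-0.777+2*np.pi/3)
E
```

```text
row [6.197, -0.452, 0.483, -1.141, -0.005, 0.001] nrows>=3.1
```

step_arm --moves '[[[2,-0.45,0.48,-1.14,0,0,-1],[2.5,-0.45,0.48,-1.14,0,0,-1],[4.0,-0.45,0.48,-1.14,0,0,-1],[5.5,-0.45,0.48,-1.14,0,0,-1],[6.2,-0.45,0.48,-1.14,0,0,-1],[6.2,-0.45,0.48,-1.14,0,0,-1],[6.2,-0.45,0.48,-1.14,0,0,1],[6.2,-0.45,0.48,-1.14,0,0,1]]]'

```text
time: 9.8
tcp_pos: [646.2, -20.3, 52.6]
tcp_rot: [0.169, 1.568, -0.084]
wrist_force: [0.1, -0.5, 0.2]
grip_width: 59.0
```

step_arm --moves '[[[0,0,0,0,0,0,1],[0,0,0,0,0,0,1],[0,0,0,0,0,0,1],[0,0,0,0,0,0,1],[0,0,0,0,0,0,1],[0,0,0,0,0,0,1]]]'

```text
time: 10.4
tcp_pos: [645.7, -20.9, 52.2]
tcp_rot: [-0.218, 1.569, -0.47]
wrist_force: [-4.4, -3.0, 8.3]
grip_width: 36.8
```

Turn by 2.15 rad (123.2° = 20.5 units).

step_arm --moves '[[[0,0,0,1.3,0,0,1],[0,0,0,2.6,0,0,1],[0,0,0,3.9,0,0,1],[0,0,0,5.2,0,0,1],[0,0,0,6.5,0,0,1],[0,0,0,7.8,0,0,1],[0,0,0,9.0,0,0,1],[0,0,0,10.2,0,0,1]]]'

```text
time: 11.2
tcp_pos: [645.5, -21.0, 52.1]
tcp_rot: [0.639, 1.569, -0.687]
wrist_force: [-6.1, -4.7, 9.7]
grip_width: 37.2
```

step_arm --moves '[[[0,0,0,1.3,0,0,1],[0,0,0,2.6,0,0,1],[0,0,0,3.9,0,0,1],[0,0,0,5.2,0,0,1],[0,0,0,6.5,0,0,1],[0,0,0,7.8,0,0,1],[0,0,0,9.1,0,0,1],[0,0,0,10.3,0,0,1]]]'

```text
time: 12.0
tcp_pos: [645.3, -20.9, 52.1]
tcp_rot: [1.584, 1.57, -0.821]
wrist_force: [-6.7, -4.2, 9.9]
grip_width: 36.9
```

step_arm --moves '[[[0,0,0,0,0,0,1],[0,0,0,0,0,0,-1],[0,0,0,0,0,0,-1],[0,0,0,0,0,0,-1],[0,0,0,0,0,0,-1],[-2,0,0,0,0,0,-1],[-4,0,0,0,0,0,-1],[-6,0,0,0,0,0,-1]]]'

```text
time: 12.8
tcp_pos: [644.9, -20.2, 202.1]
tcp_rot: [-0.897, 1.57, 2.987]
wrist_force: [1.1, -0.0, -0.3]
grip_width: 85.1
```

```bash
python3 - <<'E'
from h import *
st(); p=cam('wrist'); save(p,'w5.png'); union(p,[645,-20.4]); 
go(630,-190,210,1.0)
E
```

```text
t12.80 p [644.9 -20.2 202.1] a -0.828 q [-0.088  0.552  1.279  0.     1.311  0.74 ] F [ 1.1 -0.  -0.3] w 85.1
red [[137.8, 614.7, -4.6]] yel [[278.2, 631.5, -44.0], [221.5, 614.0, -25.3]]
union c [646.2 -16.6] theta -0.442 cost 2.49
stripe n 787 angle(cen) -2.566 pca -2.940 -> turn cen 2.124 pca 2.499
row [0.075, 4.53, 5.097, -17.457, 0.023, -0.13] nrows>=12.2
```

View pics/w5.png

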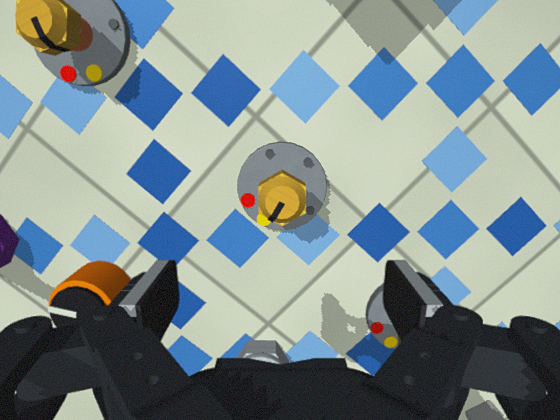

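step_arm --moves '[[[0,4.5,5.1,-9,0,0,-1],[0,4.5,5.1,-9,0,0,-1],[0,4.5,5.1,-9,0,0,-1],[0,4.5,5.1,-9,0,0,-1],[0,4.5,5.1,-9,0,0,-1],[0,4.5,5.1,-9,0,0,-1],[0,4.5,5.1,-9,0,0,-1]]]'

```text
time: 13.55
tcp_pos: [627.2, -189.7, 199.9]
tcp_rot: [-2.227, 1.571, 2.605]
wrist_force: [0.3, 0.8, -1.0]
grip_width: 85.2
```

step_arm --moves '[[[0,0,0,-8.5,0,0,-1],[0,0,0,-8.5,0,0,-1],[0,0,0,-8.5,0,0,-1],[0,0,0,-8.5,0,0,-1],[0,0,0,-8.5,0,0,-1],[0,0,0,-8.5,0,0,-1],[0,0,0,-8.5,0,0,-1],[0,0,0,-8.5,0,0,-1]]]'

```text
time: 14.35
tcp_pos: [627.3, -189.4, 200.1]
tcp_rot: [-2.707, 1.571, 3.006]
wrist_force: [0.3, 0.1, 1.1]
grip_width: 85.4
```

```bash
python3 - <<'E'
from h import *
p=cam('wrist'); p=cam('wrist'); st(); save(p,'w6.png'); 
cs=[(np.round(d['centre'],1).tolist(),round(d['confidence'],2)) for d in spotter.place_of(p,'union_a')];print(cs)
q=union(p,[634,-206],'u4.png'); 
E
```

```text
t14.45 p [ 627.3 -189.4  200.2] a 1.001 q [-0.349  0.576  1.247  0.     1.319 -1.35 ] F [ 0.7 -1.   0.3] w 85.4
[([645.7, -17.1, 0.6], 0.73), ([634.9, -206.7, 2.3], 0.61)]
red [[139.8, 602.4, -194.8]] yel [[345.8, 641.3, -234.4], [255.5, 660.6, -217.1], [156.0, 600.4, -218.2]]
union c [ 633.1 -208.9] theta -0.470 cost 0.14
stripe n 894 angle(cen) -0.725 pca -0.732 -> turn cen 0.256 pca 0.262
```

View pics/w6.png

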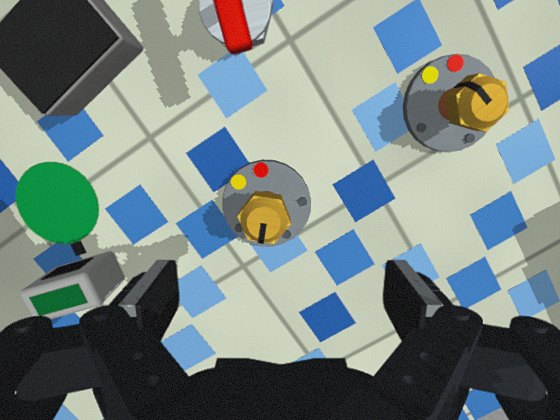

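View pics/u4.png

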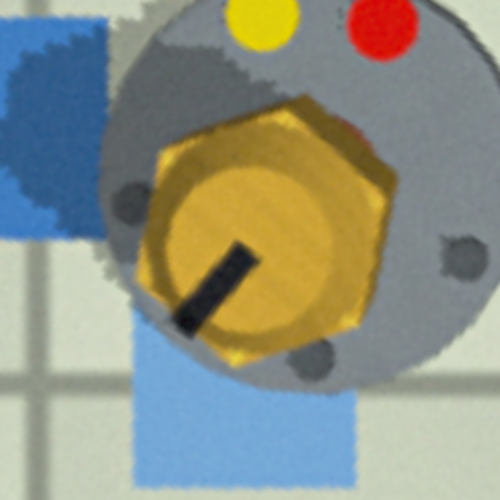

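```bash
python3 - <<'E'
from h import *
go(632.7,-209,50,-0.730+2*np.pi/3)
E
```

```text
row [6.008, -0.543, 0.606, -3.464, -0.001, 0.0] nrows>=3.0
```

step_arm --moves '[[[2,-0.54,0.6,-3.46,0,0,-1],[2.5,-0.54,0.6,-3.46,0,0,-1],[4.0,-0.54,0.6,-3.46,0,0,-1],[5.5,-0.54,0.6,-3.46,0,0,-1],[6.0,-0.54,0.6,-3.46,0,0,-1],[6.0,-0.54,0.6,-3.46,0,0,-1],[6.0,-0.54,0.6,-3.46,0,0,1],[6.0,-0.54,0.6,-3.46,0,0,1]]]'

```text
time: 15.3
tcp_pos: [633.7, -209.2, 52.6]
tcp_rot: [-0.166, 1.567, -0.37]
wrist_force: [-0.8, 0.1, 0.3]
grip_width: 58.6
```

step_arm --moves '[[[0,0,0,0,0,0,1],[0,0,0,0,0,0,1],[0,0,0,0,0,0,1],[0,0,0,0,0,0,1],[0,0,0,0,0,0,1],[0,0,0,0,0,0,1]]]'

```text
time: 15.9
tcp_pos: [633.1, -209.5, 52.1]
tcp_rot: [-0.433, 1.568, -0.637]
wrist_force: [-3.2, -2.0, 7.1]
grip_width: 37.0
```

step_arm --moves '[[[0,0,0,1.3,0,0,1],[0,0,0,2.6,0,0,1],[0,0,0,3.9,0,0,1],[0,0,0,5.2,0,0,1],[0,0,0,6.5,0,0,1],[0,0,0,7.8,0,0,1],[0,0,0,9.0,0,0,1],[0,0,0,10.2,0,0,1]]]'

```text
time: 16.7
tcp_pos: [633.4, -209.1, 52.1]
tcp_rot: [0.824, 1.568, -0.453]
wrist_force: [-0.3, -0.1, 6.1]
grip_width: 36.8
```

step_arm --moves '[[[0,0,0,1.3,0,0,1],[0,0,0,2.6,0,0,1],[0,0,0,3.9,0,0,1],[0,0,0,5.2,0,0,1],[0,0,0,6.5,0,0,1],[0,0,0,7.8,0,0,1],[0,0,0,9.0,0,0,1],[0,0,0,10.2,0,0,1]]]'

```text
time: 17.5
tcp_pos: [633.9, -209.2, 52.1]
tcp_rot: [1.978, 1.567, -0.368]
wrist_force: [4.7, -1.1, 3.6]
grip_width: 37.0
```

step_arm --moves '[[[0,0,0,0,0,0,1],[0,0,0,0,0,0,-1],[0,0,0,0,0,0,-1],[0,0,0,0,0,0,-1],[0,0,0,0,0,0,-1],[-2,0,0,0,0,0,-1],[-4,0,0,0,0,0,-1],[-6,0,0,0,0,0,-1]]]'

```text
time: 18.3
tcp_pos: [632.4, -208.7, 202.1]
tcp_rot: [-1.195, 1.57, 2.748]
wrist_force: [0.6, -0.8, -0.3]
grip_width: 85.7
```

```bash
python3 - <<'E'
from h import *
st(); p=cam('wrist'); save(p,'w7.png'); union(p,[632.7,-209]); 
go(480,-150,230,0.2)
p=cam('top'); save(p,'top1.png'); 
for n in ['wrench','stand','cart_orange']:
  print(n,[(np.round(d['centre'],1).tolist(),round(d['confidence'],2)) for d in spotter.place_of(p,n)])
E
```

```text
t18.30 p [ 632.4 -208.7  202.1] a -0.770 q [-0.374  0.599  1.206  0.     1.337  0.396] F [ 0.6 -0.8 -0.3] w 85.7
red [[139.0, 602.2, -194.8]] yel [[278.5, 621.3, -233.6], [212.0, 602.2, -216.1]]
union c [ 634.  -205.8] theta -0.402 cost 1.71
stripe n 802 angle(cen) -2.564 pca -2.886 -> turn cen 2.161 pca 2.484
row [-0.794, -6.089, 2.587, -9.258, 0.011, -0.119] nrows>=6.5
wrench []
stand [([431.8, -273.4, -0.7], 0.71)]
cart_orange [([477.6, 59.6, 3.0], 0.91)]
```

View pics/w7.png

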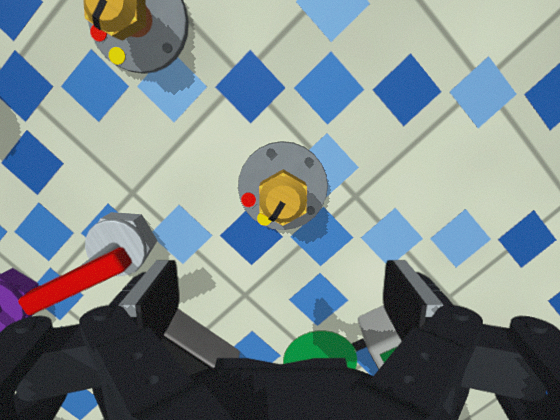

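View pics/top1.png

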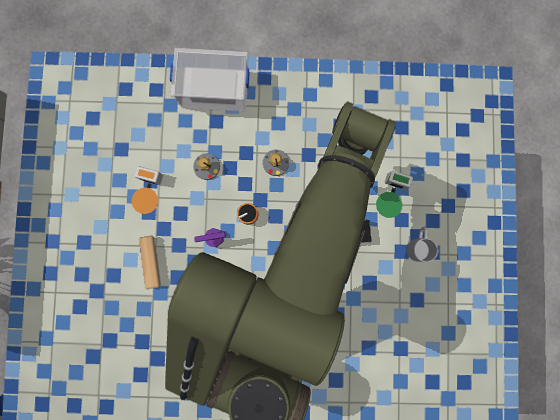

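step_arm --moves '[[[-2,-6.1,2.6,-9.2,0,0,-1],[-2,-6.1,2.6,-9.2,0,0,-1],[-2,-6.1,2.6,-9.2,0,0,-1],[-2,-6.1,2.6,-9.2,0,0,-1],[-2,-6.1,2.6,-9.2,0,0,-1],[-2,-6.1,2.6,-9.2,0,0,-1],[-2,-6.1,2.6,-9.2,0,0,-1],[-2,-6.1,2.6,-9.2,0,0,-1]]]'

```text
time: 19.35
tcp_pos: [477.5, -149.3, 248.9]
tcp_rot: [-2.14, 1.568, 2.767]
wrist_force: [0.1, 0.3, 0.0]
grip_width: 85.5
```

```bash
python3 - <<'E'
from h import *
p=cam('wrist'); p=cam('wrist'); st(); save(p,'w8.png'); 
for n in ['wrench','stand']:
  print(n,[(np.round(d['centre'],1).tolist(),round(d['confidence'],2)) for d in spotter.place_of(p,n)])
  print(n,[(np.round(d['centre'],1).tolist(),round(d['confidence'],2)) for d in spotter.spot_in(p,n)])
E
```

```text
t19.45 p [ 477.7 -149.3  249.2] a 0.192 q [-0.376  0.191  1.659  0.     1.294 -0.568] F [ 0.6 -0.6 -1.2] w 85.3
wrench [([481.7, -136.7, 1.4], 0.93), ([344.7, -93.7, -2.8], 0.81)]
wrench [([352.5, -91.5, 96.1], 0.96), ([478.5, -131.0, 102.9], 0.77)]
stand [([432.6, -270.9, -1.7], 0.96)]
stand [([435.8, -257.0, 47.7], 0.94)]
```

View pics/w8.png

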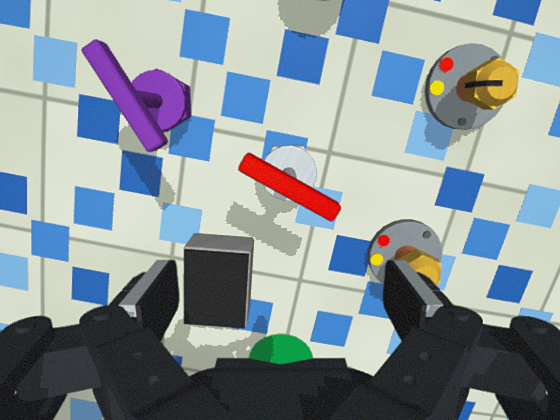

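```bash
cat >> h.py <<'E'
def bar(p,c0,z=103.,half=70):
    X,Y,im=grid(p,c0,z,half,0.5); hsv=cv2.cvtColor(im,cv2.COLOR_RGB2HSV).astype(int)
    m=(((hsv[...,0]<6)|(hsv[...,0]>172))&(hsv[...,1]>170)&(hsv[...,2]>70)).astype(np.uint8)
    n,l,s,c=cv2.connectedComponentsWithStats(m); i=1+np.argmax(s[1:,4]); k=l==i
    P=np.c_[X[k],Y[k]].astype(np.float32); r=cv2.minAreaRect(P); b=cv2.boxPoints(r)
    e=b[1]-b[0]; f=b[2]-b[1]; L=e if np.hypot(*e)>np.hypot(*f) else f
    print('bar c',np.round(r[0],1),'size',np.round(r[1],1),'ang %.3f'%np.arctan(L[1]/L[0]),'V',hsv[...,2][k].mean())
def stand(p,c0,z=50.):
    X,Y,im=grid(p,c0,z,80,0.5); m=(im.max(axis=2)<75).astype(np.uint8)
    m=cv2.morphologyEx(m,cv2.MORPH_OPEN,np.ones((9,9)))
    n,l,s,c=cv2.connectedComponentsWithStats(m)
    d=[np.hypot(X[l==i].mean()-c0[0],Y[l==i].mean()-c0[1])-s[i,4]*.002 for i in range(1,n)]; k=l==1+int(np.argmin(d))
    P=np.c_[X[k],Y[k]].astype(np.float32); r=cv2.minAreaRect(P); b=cv2.boxPoints(r)
    e=b[1]-b[0]; f=b[2]-b[1]; L=e if np.hypot(*e)>np.hypot(*f) else f
    print('stand c',np.round(r[0],1),'size',np.round(r[1],1),'long ang %.3f'%np.arctan2(L[1],L[0]))
    return P
E
python3 - <<'E'
from h import *
p=cam('wrist'); bar(p,[480,-137]); stand(p,[433,-271])
E
```

```text
bar c [ 482.9 -137.4] size [16.7 87.6] ang -0.317 V 216.43438110459954
stand c [ 430.4 -269.5] size [65.4 86.7] long ang -1.460
```

```bash
python3 - <<'E'
from h import *
st(); go(482.9,-137.4,94,-0.317+np.pi/2)
E
```

```text
t19.70 p [ 477.9 -149.4  250.1] a 0.193 q [-0.376  0.19   1.658  0.     1.294 -0.569] F [ 0.  -0.1 -0.4] w 85.2
row [6.244, 0.29, -0.432, -10.13, -0.003, 0.001] nrows>=7.1
```

step_arm --moves '[[[2,0.29,-0.43,-10.1,0,0,-1],[2,0.29,-0.43,-10.1,0,0,-1],[2,0.29,-0.43,-10.1,0,0,-1],[2,0.29,-0.43,-10.1,0,0,-1],[2,0.29,-0.43,-10.1,0,0,-1],[2,0.29,-0.43,-10.1,0,0,-1],[2,0.29,-0.43,-10.1,0,0,-1],[2,0.29,-0.43,-10.1,0,0,-1]]]'

```text
time: 20.5
tcp_pos: [483.0, -137.4, 200.3]
tcp_rot: [2.776, 1.571, 2.459]
wrist_force: [-0.7, 0.0, -0.5]
grip_width: 85.5
```

```bash
python3 - <<'E'
from h import *
p=cam('wrist'); st(); bar(p,[480,-137]); stand(p,[433,-271]); save(p,'w9.png')
go(482.9,-137.4,94,-0.317+np.pi/2)
E
```

```text
t20.55 p [ 483.  -137.5  200.3] a 1.249 q [-0.35   0.243  1.716  0.     1.183 -1.599] F [-0.2 -0.1  0.6] w 85.5
bar c [ 481.5 -138.5] size [15.2 88.5] ang -0.322 V 218.2237451737452
stand c [ 430.5 -269.5] size [65.8 86.7] long ang -1.460
row [4.25, 0.001, -0.003, -0.047, -0.0, -0.0] nrows>=2.1
```

View pics/w9.png

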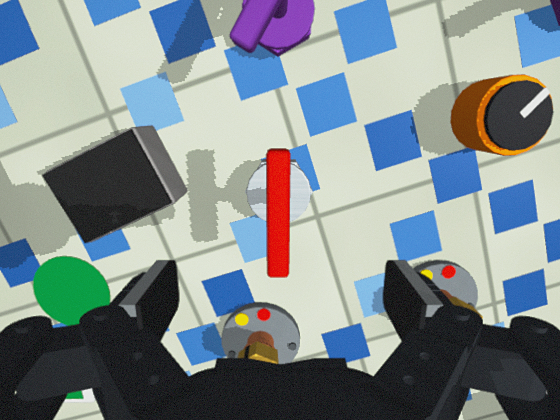

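step_arm --moves '[[[1.5,-0.03,-0.02,-0.05,0,0,-1],[3,-0.03,-0.02,-0.05,0,0,-1],[4.25,-0.03,-0.02,-0.05,0,0,-1],[4.25,-0.03,-0.02,-0.05,0,0,-1],[4.25,-0.03,-0.02,-0.05,0,0,-1],[4.25,-0.03,-0.02,-0.05,0,0,1],[4.25,-0.03,-0.02,-0.05,0,0,1],[4.25,-0.03,-0.02,-0.05,0,0,1]]]' --squeeze 110

```text
time: 21.35
tcp_pos: [482.7, -138.2, 95.1]
tcp_rot: [-0.049, 1.569, -0.364]
wrist_force: [-0.1, -0.2, -0.1]
grip_width: 43.9
```

step_arm --moves '[[[0,0,0,0,0,0,1],[0,0,0,0,0,0,1],[0,0,0,0,0,0,1],[0,0,0,0,0,0,1],[0,0,0,0,0,0,1],[0,0,0,0,0,0,1]]]'

```text
time: 21.95
tcp_pos: [482.5, -138.4, 94.6]
tcp_rot: [-0.419, 1.57, -0.733]
wrist_force: [-1.5, -2.6, 6.2]
grip_width: 13.9
```

```bash
python3 - <<'E'
from h import *
p=cam('wrist'); st(); save(p,'w10.png')
E
```

```text
t22.00 p [ 482.5 -138.4   94.6] a 1.257 q [-0.352  0.387  1.804 -0.     0.949 -1.608] F [-2.6 -2.2  6.4] w 14.1
```

View pics/w10.png

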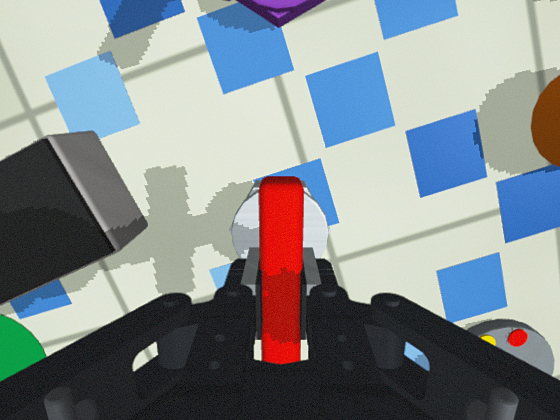

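```bash
python3 - <<'E'
from h import *
p=cam('wrist'); M=T()
for r in (176,178,186):
    print(r,(np.linalg.inv(M)@np.append(atz(p,(281,r),103),1)).round(1), (np.linalg.inv(M)@np.append(atz(p,(281,r),85),1)).round(1))
g=p['img'][165:200,281].astype(int); print([tuple(x) for x in g])
E
```

```text
176 [ -8.5   0.7 -46.6   1. ] [  9.5   0.7 -43.4   1. ]
178 [ -8.5   0.7 -45.9   1. ] [  9.5   0.7 -42.6   1. ]
186 [ -8.5   0.7 -43.1   1. ] [  9.5   0.7 -39.4   1. ]
[(np.int64(226), np.int64(231), np.int64(216)), (np.int64(226), np.int64(232), np.int64(216)), (np.int64(227), np.int64(232), np.int64(217)), (np.int64(228), np.int64(233), np.int64(218)), (np.int64(232), np.int64(234), np.int64(215)), (np.int64(169), np.int64(193), np.int64(195)), (np.int64(75), np.int64(139), np.int64(217)), (np.int64(62), np.int64(143), np.int64(219)), (np.int64(74), np.int64(147), np.int64(220)), (np.int64(69), np.int64(148), np.int64(222)), (np.int64(74), np.int64(150), np.int64(236)), (np.int64(101), np.int64(45), np.int64(71)), (np.int64(106), np.int64(22), np.int64(3)), (np.int64(107), np.int64(12), np.int64(15)), (np.int64(115), np.int64(20), np.int64(8)), (np.int64(121), np.int64(14), np.int64(9)), (np.int64(121), np.int64(22), np.int64(10)), (np.int64(133), np.int64(11), np.int64(15)), (np.int64(149), np.int64(7), np.int64(8)), (np.int64(176), np.int64(20), np.int64(9)), (np.int64(204), np.int64(24), np.int64(10)), (np.int64(209), np.int64(8), np.int64(10)), (np.int64(216), np.int64(26), np.int64(10)), (np.int64(218), np.int64(20), np.int64(10)), (np.int64(221), np.int64(11), np.int64(10)), (np.int64(224), np.int64(8), np.int64(10)), (np.int64(227), np.int64(8), np.int64(10)), (np.int64(233), np.int64(26), np.int64(10)), (np.int64(232), np.int64(29), np.int64(10)), (np.int64(231), np.int64(5), np.int64(10)), (np.int64(232), np.int64(12), np.int64(10)), (np.int64(231), np.int64(26), np.int64(10)), (np.int64(231), np.int64(18), np.int64(10)), (np.int64(231), np.int64(5), np.int64(10)), (np.int64(231), np.int64(9), np.int64(10))]
```

step_arm --moves '[[[-1,0,0,0,0,0,1],[-2.5,0,0,0,0,0,1],[-4,0,0,0,0,0,1],[-4.6,0,0,0,0,0,1],[-4.6,0,0,0,0,0,1]]]'

```text
time: 22.55
tcp_pos: [482.8, -138.1, 210.8]
tcp_rot: [-0.004, 1.568, -0.319]
wrist_force: [-1.3, 0.6, -5.4]
grip_width: 14.3
```

```bash
python3 - <<'E'
from h import *
p=cam('wrist'); st(); save(p,'w11.png'); go(633.2,-209.1,195,0.789)
E
```

```text
t22.60 p [ 482.2 -137.9  208.9] a 1.257 q [-0.352  0.232  1.708  0.     1.202 -1.608] F [-0.8 -0.1 -5. ] w 14.2
row [0.559, -0.84, 6.625, 4.466, 0.004, -0.001] nrows>=3.4
```

View pics/w11.png

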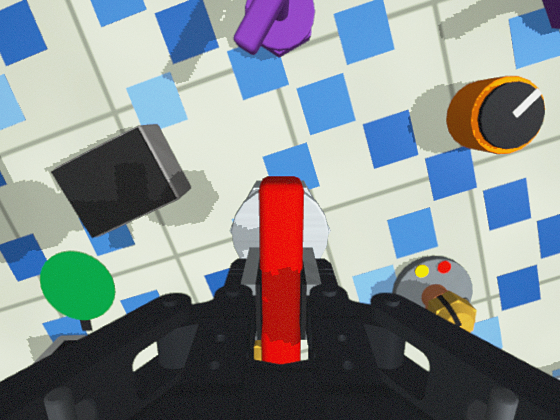

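step_arm --moves '[[[0.3,-0.42,3.3,2.2,0,0,1],[0.5,-0.84,6.62,4.47,0,0,1],[0.5,-0.84,6.62,4.47,0,0,1],[0.5,-0.84,6.62,4.47,0,0,1],[0.5,-0.84,6.62,4.47,0,0,1],[0.5,-0.84,6.62,4.47,0,0,1],[0.5,-0.84,6.62,4.47,0,0,1],[0.5,-0.84,6.62,4.47,0,0,1]]]'

```text
time: 23.4
tcp_pos: [632.7, -208.8, 196.7]
tcp_rot: [1.17, 1.571, 0.388]
wrist_force: [-0.7, -0.1, -3.8]
grip_width: 14.4
```

```bash
python3 - <<'E'
from h import *
p=cam('wrist'); st(); save(p,'w12.png'); go(633.2,-209.1,138.6,0.789)
E
```

```text
t23.45 p [ 632.8 -208.9  196.9] a 0.789 q [-0.374  0.604  1.211 -0.     1.327 -1.163] F [ 0.5 -0.2 -3.9] w 14.1
row [2.332, 0.005, 0.019, -0.0, 0.002, -0.001] nrows>=1.2
```

View pics/w12.png

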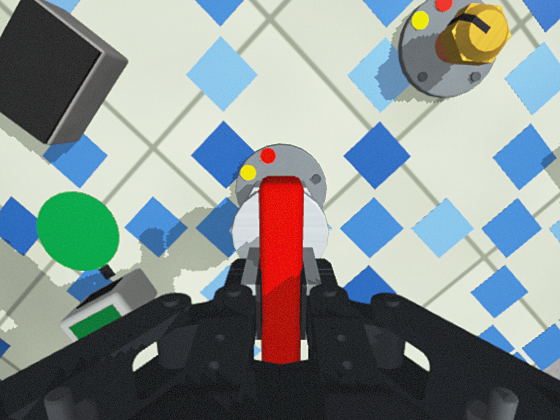

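step_arm --moves '[[[1.0,0,0.02,0,0,0,1],[1.0,0,0.02,0,0,0,1],[1.2,0,0.02,0,0,0,1],[1.4,0,0.02,0,0,0,1],[1.5,0,0.02,0,0,0,1],[1.6,0,0.02,0,0,0,1]]]'

```text
time: 24.05
tcp_pos: [633.6, -209.5, 156.7]
tcp_rot: [0.363, 1.57, -0.419]
wrist_force: [-0.1, -0.9, -4.3]
grip_width: 14.2
```

step_arm --moves '[[[0.1,0,0,0,0,0,1],[0.2,0,0,0,0,0,1],[0.3,0,0,0,0,0,1],[0.4,0,0,0,0,0,1]]]'

```text
time: 24.45
tcp_pos: [633.5, -209.5, 146.4]
tcp_rot: [-0.34, 1.571, -1.122]
wrist_force: [-0.6, -0.4, -3.1]
grip_width: 14.0
```

step_arm --moves '[[[0.1,0,0,0,0,0,1],[0.2,0,0,0,0,0,1],[0.25,0,0,0,0,0,1],[0.25,0,0,0,0,0,1]]]'

```text
time: 24.85
tcp_pos: [633.5, -209.5, 140.1]
tcp_rot: [-2.574, 1.571, 2.927]
wrist_force: [0.0, -0.4, -3.5]
grip_width: 14.4
```

```bash
python3 - <<'E'
from h import *
st(); print(monitor.observe()['torque'])
E
```

```text
t24.85 p [ 633.5 -209.5  140.1] a 0.789 q [-0.374  0.658  1.26  -0.     1.223 -1.163] F [ 0.  -0.4 -3.5] w 14.4
[-0.00698537  0.00637633  0.03545526]
```

step_arm --moves '[[[0,0,0,1,0,0,1],[0,0,0,2.0,0,0,1],[0,0,0,2.3,0,0,1],[0,0,0,2.3,0,0,1]]]'

```text
time: 25.25
tcp_pos: [633.6, -209.2, 140.3]
tcp_rot: [2.669, 1.57, 1.646]
wrist_force: [0.2, 0.9, -3.3]
grip_width: 14.0
```

```bash
python3 - <<'E'
from h import *
st(); print(monitor.observe()['torque'])
E
```

```text
t25.25 p [ 633.6 -209.2  140.3] a 0.548 q [-0.374  0.658  1.26   0.     1.224 -0.922] F [ 0.2  0.9 -3.3] w 14.0
[0.41704077 0.01756637 0.27529889]
```

step_arm --moves '[[[0,0,0,0.3,0,0,1],[0,0,0,0.6,0,0,1],[0,0,0,0.6,0,0,1]]]'

```text
time: 25.55
tcp_pos: [633.6, -209.1, 140.3]
tcp_rot: [2.654, 1.57, 1.569]
wrist_force: [-0.4, 3.3, -3.2]
grip_width: 14.5
```

```bash
python3 - <<'E'
from h import *
st(); print(monitor.observe()['torque'])
E
```

```text
t25.55 p [ 633.6 -209.1  140.3] a 0.486 q [-3.740e-01  6.580e-01  1.260e+00  1.000e-03  1.224e+00 -8.600e-01] F [-0.4  3.3 -3.2] w 14.5
[ 0.77944824 -0.01255886  0.29809199]
```

step_arm --moves '[[[0,0,0,0.3,0,0,1],[0,0,0,0.6,0,0,1],[0,0,0,0.6,0,0,1]]]'

```text
time: 25.85
tcp_pos: [633.6, -209.1, 140.3]
tcp_rot: [2.345, 1.57, 1.198]
wrist_force: [0.5, 3.7, -4.1]
grip_width: 14.0
```

```bash
python3 - <<'E'
from h import *
st(); print(monitor.observe()['torque'])
E
```

```text
t25.85 p [ 633.6 -209.1  140.3] a 0.423 q [-3.740e-01  6.580e-01  1.260e+00  1.000e-03  1.224e+00 -7.970e-01] F [ 0.5  3.7 -4.1] w 14.0
[ 0.95334124 -0.21580004 -0.03486828]
```

step_arm --moves '[[[0,0,0,1,0,0,1],[0,0,0,2,0,0,1],[0,0,0,3,0,0,1],[0,0,0,4,0,0,1],[0,0,0,5,0,0,1],[0,0,0,5.5,0,0,1],[0,0,0,5.5,0,0,1]]]'

```text
time: 26.55
tcp_pos: [633.8, -209.3, 140.3]
tcp_rot: [1.883, 1.57, 0.16]
wrist_force: [2.5, 3.8, -5.3]
grip_width: 14.1
```

```bash
python3 - <<'E'
from h import *
st(); print(monitor.observe()['torque'])
p=cam('wrist');save(p,'w13.png')
E
```

```text
t26.55 p [ 633.8 -209.3  140.3] a -0.153 q [-0.374  0.658  1.26   0.     1.223 -0.221] F [ 2.5  3.8 -5.3] w 14.1
[ 0.84679809 -0.72854309 -0.1539538 ]
```

View pics/w13.png

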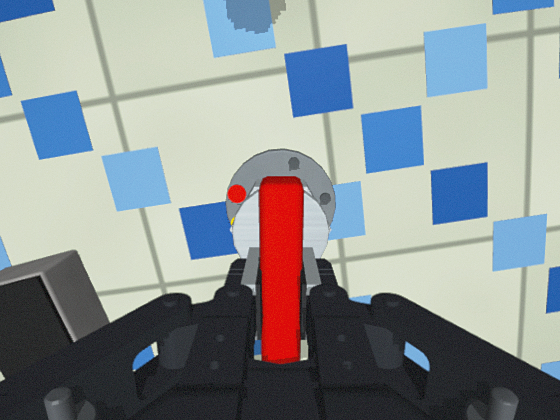

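step_arm --moves '[[[0,0,0,-1,0,0,1],[0,0,0,-2,0,0,1],[0,0,0,-2,0,0,1],[-0.6,0,0,-2,0,0,1],[-1.6,0,0,-2,0,0,1],[-3.2,0,0,-2,0,0,1],[-3.2,0,2,-2,0,0,1],[-3.2,0,3.2,-2,0,0,1]]]'

```text
time: 27.4
tcp_pos: [620.9, -291.0, 223.4]
tcp_rot: [0.68, 1.567, -0.837]
wrist_force: [-0.2, -0.1, -4.5]
grip_width: 14.0
```

step_arm --moves '[[[0,0,0,0,0,0,1],[0,0,0,0,0,0,1],[0,0,0,0,0,0,1]]]'

```text
time: 27.7
tcp_pos: [621.4, -288.0, 220.9]
tcp_rot: [0.623, 1.57, -0.893]
wrist_force: [0.1, -0.0, -3.5]
grip_width: 14.3
```

```bash
python3 - <<'E'
from h import *
st()
p=cam('wrist');save(p,'w14.png'); union(p,[633,-209],'u5.png')
E
```

```text
t27.70 p [ 621.4 -288.   220.9] a 0.055 q [-0.487  0.63   1.113 -0.     1.398 -0.543] F [ 0.1 -0.  -3.5] w 14.3
red [[132.2, 602.3, -194.7]] yel [[151.5, 600.3, -218.0], [68.0, 650.5, -194.2], [5.0, 652.6, -223.7], [0.8, 657.0, -210.0], [0.5, 619.2, -189.2]]
union c [ 633. -209.] theta -0.478 cost 0.04
stripe n 824 angle(cen) 2.846 pca 2.859 -> turn cen 2.960 pca 2.946
```

View pics/w14.png

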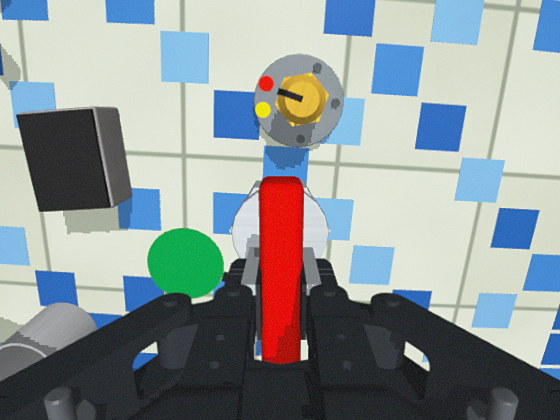

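```bash
python3 - <<'E'
from h import *
st(); go(633.3,-209.2,196,0.235)
E
```

```text
t27.75 p [ 621.5 -287.7  220.8] a 0.056 q [-0.487  0.63   1.113 -0.     1.398 -0.543] F [ 0.1  0.7 -3.7] w 14.2
row [0.991, 0.647, -3.11, -1.711, 0.002, -0.001] nrows>=1.7
```

step_arm --moves '[[[0.3,0.64,-3.1,-1.7,0,0,1],[1.0,0.64,-3.1,-1.7,0,0,1],[1.0,0.64,-3.1,-1.7,0,0,1],[1.0,0.64,-3.1,-1.7,0,0,1],[1.0,0.64,-3.1,-1.7,0,0,1]]]'

```text
time: 28.25
tcp_pos: [633.2, -210.6, 196.1]
tcp_rot: [0.774, 1.57, -0.563]
wrist_force: [1.4, -0.8, -3.1]
grip_width: 14.2
```

```bash
python3 - <<'E'
from h import *
st(); go(633.3,-209.2,140,0.235)
E
```

```text
t28.25 p [ 633.2 -210.6  196.1] a 0.233 q [-0.376  0.606  1.209 -0.     1.325 -0.609] F [ 1.4 -0.8 -3.1] w 14.2
row [2.245, 0.016, -0.055, -0.018, 0.009, -0.008] nrows>=1.1
```

step_arm --moves '[[[1.0,0,0,0,0,0,1],[1.0,0,0,0,0,0,1],[1.2,0,0,0,0,0,1],[1.4,0,0,0,0,0,1],[1.6,0,0,0,0,0,1],[1.8,0,0,0,0,0,1],[2.0,0,0,0,0,0,1],[2.2,0,0,0,0,0,1]]]'

```text
time: 29.05
tcp_pos: [632.9, -210.2, 139.9]
tcp_rot: [-0.393, 1.571, -1.73]
wrist_force: [0.4, 0.2, -3.9]
grip_width: 14.0
```

step_arm --moves '[[[0,0,0,0,0,0,1],[0,0,0,0,0,0,1]]]'

```text
time: 29.25
tcp_pos: [633.0, -210.3, 140.3]
tcp_rot: [-1.976, 1.571, 2.97]
wrist_force: [-0.5, 0.9, -2.9]
grip_width: 14.0
```

```bash
python3 - <<'E'
from h import *
st(); go(633.3,-209.2,140,-0.31)
E
```

```text
t29.25 p [ 633.  -210.3  140.3] a 0.234 q [-0.376  0.657  1.261 -0.     1.223 -0.609] F [-0.5  0.9 -2.9] w 14.0
row [0.011, 0.022, -0.038, 5.191, -0.0, 0.0] nrows>=3.6
```

step_arm --moves '[[[0,0.02,-0.04,1,0,0,1],[0,0.02,-0.04,2,0,0,1],[0,0.02,-0.04,3,0,0,1],[0,0.02,-0.04,4,0,0,1],[0,0.02,-0.04,5,0,0,1],[0,0.02,-0.04,5.2,0,0,1],[0,0.02,-0.04,5.2,0,0,1],[0,0.02,-0.04,5.2,0,0,1]]]'

```text
time: 30.05
tcp_pos: [633.7, -209.1, 140.9]
tcp_rot: [1.754, 1.569, -0.125]
wrist_force: [5.8, 1.9, -2.1]
grip_width: 14.4
```

```bash
python3 - <<'E'
from h import *
st()
E
```

```text
t30.05 p [ 633.7 -209.1  140.9] a -0.309 q [-0.374  0.657  1.261  0.     1.222 -0.065] F [ 5.8  1.9 -2.1] w 14.4
```

step_arm --moves '[[[0,0,0,-1,0,0,1],[0,0,0,-2.2,0,0,1],[0,0,0,-2.2,0,0,1],[-0.6,0,0,-2.2,0,0,1],[-1.6,0,0,-2.2,0,0,1],[-3.2,0,0,-2.2,0,0,1],[-3.2,0,2,-2.2,0,0,1],[-3.2,0,3.2,-2.2,0,0,1]]]'

```text
time: 30.85
tcp_pos: [608.0, -287.5, 222.8]
tcp_rot: [0.715, 1.568, -0.94]
wrist_force: [-0.1, -0.5, -5.2]
grip_width: 14.1
```

step_arm --moves '[[[0,0,0,0,0,0,1],[0,0,0,0,0,0,1],[0,0,0,0,0,0,1]]]'

```text
time: 31.15
tcp_pos: [608.8, -284.7, 220.7]
tcp_rot: [-1.761, 1.571, 2.87]
wrist_force: [0.4, 0.2, -3.8]
grip_width: 14.4
```

```bash
python3 - <<'E'
from h import *
st()
p=cam('wrist');save(p,'w15.png'); union(p,[633,-209],'u6.png')
go(645.4,-20.8,196,0.73)
E
```

```text
t31.15 p [ 608.8 -284.7  220.7] a -0.081 q [-0.492  0.6    1.161 -0.     1.381 -0.411] F [ 0.4  0.2 -3.8] w 14.4
red [[132.0, 602.3, -194.7]] yel [[151.5, 600.3, -218.0], [77.2, 653.1, -197.8], [7.5, 650.2, -226.5], [0.5, 652.8, -222.8], [0.2, 656.0, -216.0], [0.2, 622.0, -187.5]]
union c [ 602.9 -161.3] theta 1.485 cost 38.52Traceback (most recent call last):
  File "<stdin>", line 3, in <module>
  File "h.py", line 81, in union
    i=1+np.argmax(stt[1:,4]); k=l==i
        ~~~~~~~~~^^^^^^^^^^^
    return _wrapfunc(a, 'argmax', axis=axis, out=out, **kwds)
    return bound(*args, **kwds)
ValueError: attempt to get argmax of an empty sequence
```

View pics/w15.png

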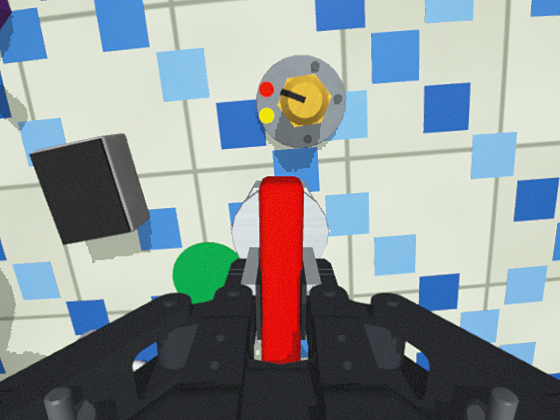

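Fix the helper's yellow choice (largest blob at the right distance) and re-evaluate.

```bash
sed -i 's/    for b in by:/    for b in [b for b in by if b[0]>50][::-1]:/' h.py; python3 - <<'E'
from h import *
p=cam('wrist'); union(p,[633,-209],'u6.png')
go(645.4,-20.8,196,0.73)
E
```

```text
red [[133.2, 602.3, -194.7]] yel [[152.0, 600.3, -218.0], [75.2, 653.1, -197.8], [8.0, 650.3, -226.5], [0.2, 656.0, -216.0], [0.2, 652.5, -223.0]]
union c [ 633.  -209.1] theta -0.477 cost 0.05
stripe n 815 angle(cen) 2.682 pca 2.707 -> turn cen 3.124 pca 3.099
row [0.981, 0.607, -10.628, -7.736, -0.0, 0.001] nrows>=5.4
```

step_arm --moves '[[[0,0.61,-10.6,-7.74,0,0,1],[0,0.61,-10.6,-7.74,0,0,1],[0,0.61,-10.6,-7.74,0,0,1],[0,0.61,-10.6,-7.74,0,0,1],[0,0.61,-10.6,-7.74,0,0,1],[0,0.61,-10.6,-7.74,0,0,1],[0.5,0.61,-10.6,-7.74,0,0,1],[1.0,0.61,-10.6,-7.74,0,0,1]]]'

```text
time: 32.05
tcp_pos: [645.1, -22.2, 194.5]
tcp_rot: [-0.707, 1.57, -1.548]
wrist_force: [0.7, -0.2, -4.6]
grip_width: 14.3
```

step_arm --moves '[[[0,0,0,0,0,0,1],[0,0,0,0,0,0,1]]]'

```text
time: 32.25
tcp_pos: [645.0, -23.5, 194.8]
tcp_rot: [-2.301, 1.57, 3.139]
wrist_force: [-0.4, -0.5, -4.7]
grip_width: 14.0
```

```bash
python3 - <<'E'
from h import *
st(); go(645.4,-20.8,140,0.73)
E
```

```text
t32.25 p [645.  -23.5 194.8] a 0.728 q [-0.093  0.559  1.286 -0.     1.298 -0.821] F [-0.4 -0.5 -4.7] w 14.0
row [2.191, 0.084, -0.069, -0.021, -0.007, 0.008] nrows>=1.1
```

step_arm --moves '[[[0.8,0.08,-0.07,0,0,0,1],[0.8,0.08,-0.07,0,0,0,1],[0.8,0.08,-0.07,0,0,0,1]]]'

```text
time: 32.55
tcp_pos: [645.6, -20.4, 175.7]
tcp_rot: [-1.714, 1.571, -2.556]
wrist_force: [0.3, 0.1, -3.5]
grip_width: 14.2
```

```bash
python3 - <<'E'
from h import *
st(); go(645.4,-20.8,140,0.73)
E
```

```text
t32.55 p [645.6 -20.4 175.7] a 0.729 q [-0.088  0.576  1.304 -0.     1.261 -0.817] F [ 0.3  0.1 -3.5] w 14.2
row [1.43, -0.017, 0.007, -0.01, -0.0, 0.001] nrows>=0.7
```

step_arm --moves '[[[0.4,-0.01,0,0,0,0,1],[0.6,-0.01,0,0,0,0,1],[0.8,-0.01,0,0,0,0,1],[1.0,-0.01,0,0,0,0,1],[1.2,-0.01,0,0,0,0,1],[1.4,-0.01,0,0,0,0,1],[1.4,-0.01,0,0,0,0,1]]]'

```text
time: 33.25
tcp_pos: [645.1, -19.9, 139.4]
tcp_rot: [-2.363, 1.57, 3.079]
wrist_force: [-0.0, 0.2, -4.1]
grip_width: 13.9
```

```bash
python3 - <<'E'
from h import *
st(); print(monitor.observe()['torque'])
E
```

```text
t33.25 p [645.1 -19.9 139.4] a 0.730 q [-0.088  0.612  1.336 -0.     1.194 -0.818] F [-0.   0.2 -4.1] w 13.9
[-0.0457788  -0.04866894 -0.04366146]
```

step_arm --moves '[[[0,0,0.02,1,0,0,1],[0,0,0.02,2,0,0,1],[0,0,0.02,3,0,0,1],[0,0,0.02,4,0,0,1],[0,0,0.02,5,0,0,1],[0,0,0.02,6,0,0,1],[0,0,0.02,7,0,0,1],[0,0,0.02,7,0,0,1]]]'

```text
time: 34.05
tcp_pos: [645.9, -20.1, 140.4]
tcp_rot: [2.141, 1.57, 0.566]
wrist_force: [1.6, 1.7, -3.9]
grip_width: 14.0
```

step_arm --moves '[[[0,0,0,1,0,0,1],[0,0,0,2,0,0,1],[0,0,0,3,0,0,1],[0,0,0,3.3,0,0,1],[0,0,0,3.3,0,0,1],[0,0,0,3.3,0,0,1]]]'

```text
time: 34.65
tcp_pos: [645.9, -20.2, 140.4]
tcp_rot: [2.028, 1.57, 0.112]
wrist_force: [2.5, 0.2, -5.4]
grip_width: 14.4
```

```bash
python3 - <<'E'
from h import *
st()
E
```

```text
t34.65 p [645.9 -20.2 140.4] a -0.346 q [-0.088  0.612  1.334  0.     1.195  0.258] F [ 2.5  0.2 -5.4] w 14.4
```

step_arm --moves '[[[0,0,0,-1,0,0,1],[0,0,0,-2.2,0,0,1],[0,0,0,-2.2,0,0,1],[-0.6,0,0,-2.2,0,0,1],[-1.6,0,0,-2.2,0,0,1],[-3.2,0,0,-2.2,0,0,1],[-3.2,0,2,-2.2,0,0,1],[-3.2,0,3.2,-2.2,0,0,1]]]'

```text
time: 35.45
tcp_pos: [617.9, -97.2, 222.9]
tcp_rot: [1.243, 1.568, -0.448]
wrist_force: [0.6, -0.3, -4.4]
grip_width: 14.1
```

step_arm --moves '[[[0,0,0,0,0,0,1],[0,0,0,0,0,0,1],[0,0,0,0,0,0,1]]]'

```text
time: 35.75
tcp_pos: [618.6, -94.9, 220.9]
tcp_rot: [1.745, 1.57, 0.055]
wrist_force: [-0.5, -0.4, -3.9]
grip_width: 14.1
```

```bash
python3 - <<'E'
from h import *
st()
p=cam('wrist');save(p,'w16.png'); union(p,[645,-20.4],'u7.png')
E
```

```text
t35.75 p [618.6 -94.9 220.9] a -0.119 q [-0.211  0.492  1.324  0.     1.325 -0.092] F [-0.5 -0.4 -3.9] w 14.1
red [[131.5, 614.8, -4.4]] yel [[153.5, 611.7, -27.6], [70.8, 665.0, -9.1], [5.5, 661.2, -38.7], [1.0, 635.2, 1.9]]
union c [644.8 -20.3] theta -0.527 cost 0.03
stripe n 836 angle(cen) 2.635 pca 2.665 -> turn cen 3.121 pca 3.091
```

View pics/w16.png

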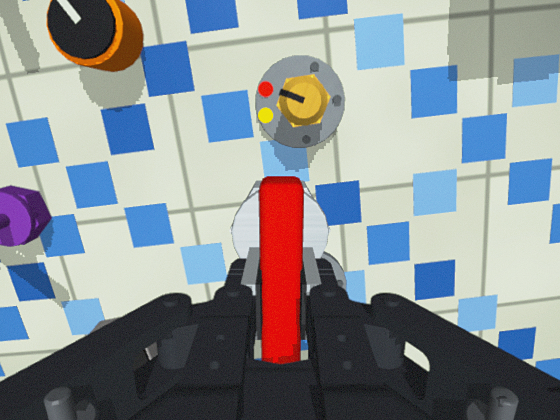

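```bash
python3 - <<'E'
from h import *
go(660,128,220,0.558)
E
```

```text
row [0.026, 0.593, -9.042, -6.457, 0.0, -0.002] nrows>=4.5
```

step_arm --moves '[[[0,0.6,-9,-6.46,0,0,1],[0,0.6,-9,-6.46,0,0,1],[0,0.6,-9,-6.46,0,0,1],[0,0.6,-9,-6.46,0,0,1],[0,0.6,-9,-6.46,0,0,1],[0,0.6,-9,-6.46,0,0,1],[0,0.6,-9,-6.46,0,0,1],[0,0.6,-9,-6.46,0,0,1]]]'

```text
time: 36.6
tcp_pos: [659.7, 125.7, 220.2]
tcp_rot: [-1.52, 1.57, -2.534]
wrist_force: [-0.2, 0.1, -3.8]
grip_width: 14.3
```

```bash
python3 - <<'E'
from h import *
p=cam('wrist');p=cam('wrist');st();save(p,'w17.png'); union(p,[626,198.2],'u8.png')
go(626.1,198.1,196,0.558)
E
```

```text
t36.70 p [659.8 125.3 220.4] a 0.556 q [ 0.133  0.599  1.164 -0.     1.379 -0.423] F [-0.2  0.3 -3.7] w 14.1
red [[130.8, 594.4, 185.6]] yel [[151.0, 610.3, 168.4], [59.0, 631.1, 220.2], [13.0, 606.5, 213.2]]
union c [625.8 198.6] theta 0.353 cost 0.04
stripe n 816 angle(cen) -2.041 pca -2.062 -> turn cen 2.394 pca 2.415
row [0.976, 0.393, -3.187, -0.015, 0.001, 0.0] nrows>=1.7
```

View pics/w17.png

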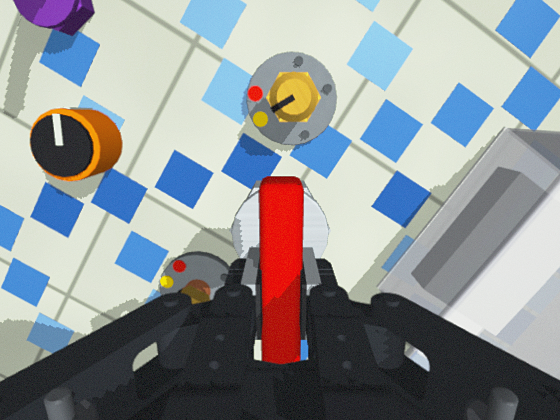

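A is at 2.41, as expected. Insert.

step_arm --moves '[[[0,0.39,-3.19,0,0,0,1],[0.5,0.39,-3.19,0,0,0,1],[1.0,0.39,-3.19,0,0,0,1],[1.5,0.39,-3.19,0,0,0,1],[1.7,0.39,-3.19,0,0,0,1],[1.7,0.39,-3.19,0,0,0,1]]]'

```text
time: 37.3
tcp_pos: [626.0, 197.7, 176.9]
tcp_rot: [-1.814, 1.569, -2.828]
wrist_force: [-0.3, -0.0, -3.1]
grip_width: 14.2
```

```bash
python3 - <<'E'
from h import *
st()
go(626.1,198.1,140,0.558)
E
```

```text
t37.30 p [626.  197.7 176.9] a 0.557 q [ 0.25   0.6    1.265 -0.     1.278 -0.306] F [-0.3 -0.  -3.1] w 14.2
row [1.475, 0.012, -0.011, -0.014, -0.003, 0.014] nrows>=0.7
```

step_arm --moves '[[[0.4,0,0,0,0,0,1],[0.6,0,0,0,0,0,1],[0.8,0,0,0,0,0,1],[1.0,0,0,0,0,0,1],[1.2,0,0,0,0,0,1],[1.45,0,0,0,0,0,1],[1.45,0,0,0,0,0,1]]]'

```text
time: 38.0
tcp_pos: [625.5, 198.9, 140.4]
tcp_rot: [-1.863, 1.569, -2.875]
wrist_force: [-0.6, 0.5, -3.8]
grip_width: 13.6
```

```bash
python3 - <<'E'
from h import *
st();go(626.1,198.1,140,-0.515)
E
```

```text
t38.00 p [625.5 198.9 140.4] a 0.558 q [ 0.252  0.635  1.297 -0.     1.211 -0.306] F [-0.6  0.5 -3.8] w 13.6
row [0.016, 0.004, 0.038, 10.248, 0.004, 0.015] nrows>=7.2
```

step_arm --moves '[[[0,0,0.03,1,0,0,1],[0,0,0.03,2,0,0,1],[0,0,0.03,3,0,0,1],[0,0,0.03,4,0,0,1],[0,0,0.03,5,0,0,1],[0,0,0.03,6,0,0,1],[0,0,0.03,7,0,0,1],[0,0,0.03,7,0,0,1]]]'

```text
time: 38.8
tcp_pos: [626.6, 198.6, 141.9]
tcp_rot: [2.205, 1.569, 0.458]
wrist_force: [2.1, 2.1, -4.5]
grip_width: 14.1
```

step_arm --moves '[[[0,0,0,1,0,0,1],[0,0,0,2,0,0,1],[0,0,0,3,0,0,1],[0,0,0,3.25,0,0,1],[0,0,0,3.25,0,0,1],[0,0,0,3.25,0,0,1]]]'

```text
time: 39.4
tcp_pos: [626.6, 198.4, 141.8]
tcp_rot: [2.342, 1.57, 0.259]
wrist_force: [4.4, 2.3, -3.4]
grip_width: 14.1
```

```bash
python3 - <<'E'
from h import *
st()
E
```

```text
t39.40 p [626.6 198.4 141.8] a -0.512 q [0.251 0.634 1.295 0.    1.211 0.763] F [ 4.4  2.3 -3.4] w 14.1
```

step_arm --moves '[[[0,0,0,-1,0,0,1],[0,0,0,-2.2,0,0,1],[0,0,0,-2.2,0,0,1],[-0.6,0,0,-2.2,0,0,1],[-1.6,0,0,-2.2,0,0,1],[-3.2,0,0,-2.2,0,0,1],[-3.2,0,2,-2.2,0,0,1],[-3.2,0,3.2,-2.2,0,0,1]]]'

```text
time: 40.2
tcp_pos: [585.8, 127.3, 223.3]
tcp_rot: [1.602, 1.57, -0.256]
wrist_force: [0.6, -0.8, -4.6]
grip_width: 14.0
```

step_arm --moves '[[[0,0,0,0,0,0,1],[0,0,0,0,0,0,1],[0,0,0,0,0,0,1]]]'

```text
time: 40.5
tcp_pos: [587.0, 129.2, 221.8]
tcp_rot: [-2.491, 1.571, 1.936]
wrist_force: [-0.3, -0.9, -4.0]
grip_width: 14.1
```

```bash
python3 - <<'E'
from h import *
st()
p=cam('wrist');save(p,'w18.png'); union(p,[626,198.2],'u9.png')
E
```

```text
t40.50 p [587.  129.2 221.8] a -0.286 q [0.156 0.436 1.403 0.    1.303 0.441] F [-0.3 -0.9 -4. ] w 14.1
red [[133.2, 594.4, 185.5]] yel [[153.8, 610.4, 168.4], [72.5, 647.0, 207.3], [2.8, 638.9, 177.4], [2.5, 619.9, 221.8], [0.2, 634.5, 220.7]]
union c [625.7 198.6] theta 0.357 cost 0.05
stripe n 845 angle(cen) -2.736 pca -2.743 -> turn cen 3.092 pca 3.099
```

View pics/w18.png

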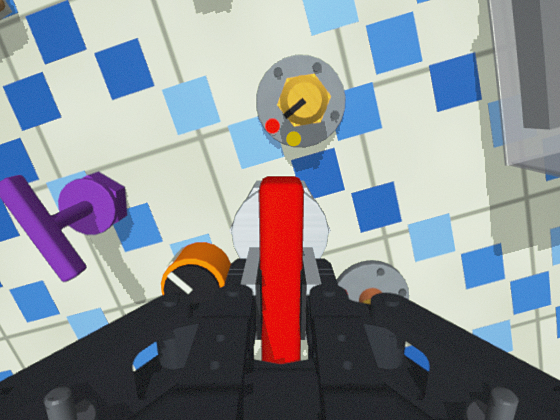

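```bash
python3 - <<'E'
from h import *
go(431,-270,222,-0.286)
E
```

```text
row [-0.016, -1.496, 17.083, 0.009, 0.001, 0.003] nrows>=8.6
```

step_arm --moves '[[[0,-0.75,8.5,0,0,0,1],[0,-1.5,17,0,0,0,1],[0,-1.5,17,0,0,0,1],[0,-1.5,17,0,0,0,1],[0,-1.5,17,0,0,0,1],[0,-1.5,17,0,0,0,1],[0,-1.5,17,0,0,0,1],[0,-1.5,17,0,0,0,1]]]'

```text
time: 41.35
tcp_pos: [440.7, -245.2, 221.7]
tcp_rot: [1.734, 1.571, -0.121]
wrist_force: [1.3, -0.8, -3.5]
grip_width: 13.9
```

step_arm --moves '[[[0,0,0,0,0,0,1],[0,0,0,0,0,0,1],[0,0,0,0,0,0,1]]]'

```text
time: 41.65
tcp_pos: [441.7, -243.0, 221.4]
tcp_rot: [-2.275, 1.57, 2.153]
wrist_force: [0.0, 0.2, -3.2]
grip_width: 13.8
```

```bash
python3 - <<'E'
from h import *
st()
p=cam('wrist');save(p,'w19.png'); go(431,-270,160,-0.286)
E
```

```text
t41.65 p [ 441.7 -243.   221.4] a -0.284 q [-0.576  0.225  1.685  0.     1.232 -0.292] F [ 0.   0.2 -3.2] w 13.8
row [2.459, -0.11, 1.166, 0.026, -0.002, 0.002] nrows>=1.4
```

View pics/w19.png

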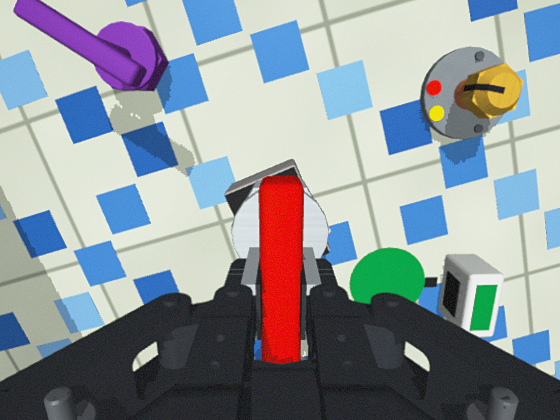

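step_arm --moves '[[[0,-0.1,1.17,0,0,0,1],[0.5,-0.1,1.17,0,0,0,1],[1.2,-0.1,1.17,0,0,0,1],[2.0,-0.1,1.17,0,0,0,1],[2.5,-0.1,1.17,0,0,0,1],[2.5,-0.1,1.17,0,0,0,1],[2.5,-0.1,1.17,0,0,0,1]]]'

```text
time: 42.4
tcp_pos: [431.0, -270.8, 159.4]
tcp_rot: [1.351, 1.571, -0.504]
wrist_force: [-0.3, -0.3, -2.8]
grip_width: 14.1
```

```bash
python3 - <<'E'
from h import *
st()
p=cam('wrist');save(p,'w20.png'); p=cam('top'); save(p,'top2.png')
E
```

```text
t42.40 p [ 431.  -270.8  159.4] a -0.284 q [-0.633  0.307  1.738  0.     1.097 -0.349] F [-0.3 -0.3 -2.8] w 14.1
```

View pics/w20.png

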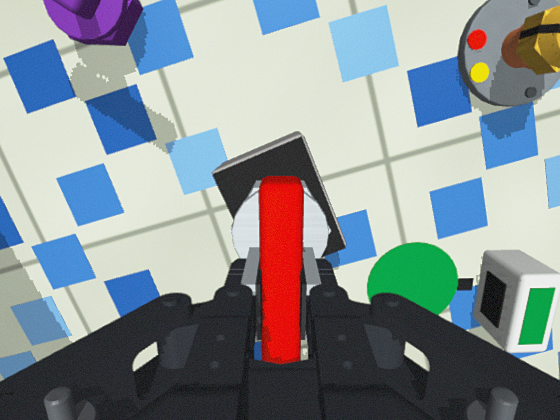

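```bash
python3 - <<'E'
from h import *
p=cam('wrist')
a,b,c=[atz(p,uv,50)[:2] for uv in ((212,171),(302,134),(345,245))]
print(a,b,c,np.hypot(*(a-b)),np.hypot(*(b-c))); 
u=(a-b)/np.hypot(*(a-b)); print(u)
n=(c-b)/np.hypot(*(c-b)); print('center if ab=70/90', (a+b)/2+n*45,(a+b)/2+n*35)
E
```

```text
[ 393.94126473 -229.9043101 ] [ 459.50232035 -223.3186121 ] [ 468.49103925 -308.03044326] 65.89099659705535 85.18738993896156
[-0.99499262 -0.09994837]
center if ab=70/90 [ 431.47005811 -271.36024851] [ 430.41488798 -261.41607353]
```

step_arm --moves '[[[0.2,0,0,0,0,0,1],[0.4,0,0,0,0,0,1],[0.5,0,0,0,0,0,1],[0.56,0,0,0,0,0,1],[0.56,0,0,0,0,0,1]]]'

```text
time: 43.05
tcp_pos: [430.5, -271.2, 144.9]
tcp_rot: [-1.782, 1.571, 2.646]
wrist_force: [0.7, 0.1, -3.9]
grip_width: 14.3
```

step_arm --moves '[[[0.03,0,0,0,0,0,1],[0.03,0,0,0,0,0,1]]]'

```text
time: 43.25
tcp_pos: [430.6, -271.3, 144.6]
tcp_rot: [1.227, 1.57, -0.628]
wrist_force: [-1.5, 1.0, 0.4]
grip_width: 13.9
```

step_arm --moves '[[[0,0,0,0,0,0,0.4],[0,0,0,0,0,0,-1],[0,0,0,0,0,0,-1],[0,0,0,0,0,0,-1],[-1,0,0,0,0,0,-1],[-2,0,0,0,0,0,-1],[-4,0,0,0,0,0,-1],[-5,0,0,0,0,0,-1]]]'

```text
time: 44.05
tcp_pos: [431.0, -271.5, 273.0]
tcp_rot: [1.22, 1.567, -0.636]
wrist_force: [-0.0, 1.0, 0.0]
grip_width: 85.5
```

step_arm --moves '[[[0,0,0,0,0,0,-1],[0,0,0,0,0,0,-1]]]'

```text
time: 44.25
tcp_pos: [430.5, -271.1, 269.2]
tcp_rot: [1.305, 1.57, -0.551]
wrist_force: [0.5, -0.1, -0.7]
grip_width: 85.5
```

```bash
python3 - <<'E'
from h import *
st()
p=cam('wrist');save(p,'w21.png'); bar(p,[431,-271],153.); p=cam('top'); save(p,'top3.png')
for n in ['cart_orange','cart_orange_mark','dock_orange','cart_green']:
  print(n,[(np.round(d['centre'],1).tolist(),round(d['confidence'],2)) for d in spotter.place_of(p,n)])
go(480,70,230,np.pi/2-0.3)
E
```

```text
t44.25 p [ 430.5 -271.1  269.2] a -0.285 q [-0.634  0.193  1.61   0.     1.339 -0.349] F [ 0.5 -0.1 -0.7] w 85.5
bar c [ 429.8 -269.9] size [89.6 15.9] ang 1.282 V 210.06757266893166
cart_orange [([476.2, 61.9, 2.1], 0.66)]
cart_orange_mark [([461.1, 94.1, 24.9], 0.61)]
dock_orange [([509.8, 389.5, -0.3], 0.93)]
cart_green []
row [1.55, -1.928, -13.651, -14.855, -0.013, 0.006] nrows>=10.4
```

View pics/w21.png

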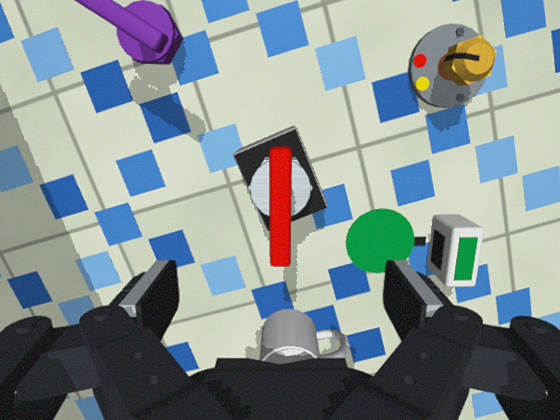

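View pics/top3.png

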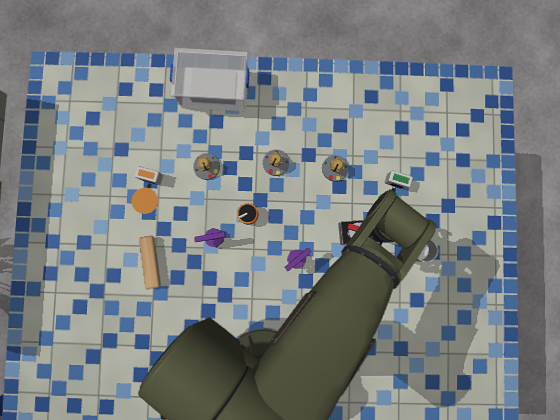

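step_arm --moves '[[[0.8,-1.0,-6.8,-7.4,0,0,-1],[0.8,-1.0,-6.8,-7.4,0,0,-1],[0.8,-1.0,-6.8,-7.4,0,0,-1],[0.8,-1.0,-6.8,-7.4,0,0,-1],[0.8,-1.0,-6.8,-7.4,0,0,-1],[0.8,-1.0,-6.8,-7.4,0,0,-1]]]'

```text
time: 45.15
tcp_pos: [454.3, -100.4, 249.0]
tcp_rot: [-2.308, 1.57, 2.9]
wrist_force: [1.1, -0.2, -0.9]
grip_width: 85.1
```

```bash
python3 - <<'E'
from h import *
st()
go(470,70,230,np.pi/2-0.3)
E
```

```text
t45.15 p [ 454.3 -100.4  249. ] a 0.495 q [-0.296  0.111  1.751 -0.     1.279 -0.791] F [ 1.1 -0.2 -0.9] w 85.1
row [0.76, 3.788, -5.7, -7.41, -0.005, 0.002] nrows>=5.2
```

step_arm --moves '[[[0.8,3.8,-5.7,-7.4,0,0,-1],[0.8,3.8,-5.7,-7.4,0,0,-1],[0.8,3.8,-5.7,-7.4,0,0,-1],[0.8,3.8,-5.7,-7.4,0,0,-1],[0.8,3.8,-5.7,-7.4,0,0,-1],[0.8,3.8,-5.7,-7.4,0,0,-1],[0.8,3.8,-5.7,-7.4,0,0,-1],[0.8,3.8,-5.7,-7.4,0,0,-1]]]'

```text
time: 45.95
tcp_pos: [471.1, 68.7, 229.3]
tcp_rot: [-0.161, 1.571, -0.473]
wrist_force: [-0.6, -0.3, 0.4]
grip_width: 85.6
```

```bash
cat >> h.py <<'E'
def cart(p,c0,name=None):
    # cap at z=52: dark disc 54 mm; white line on cap
    X,Y,im=grid(p,c0,52.,45,0.25); g=im.astype(int); mx=g.max(2); mn=g.min(2)
    rr=np.hypot(X-c0[0],Y-c0[1])
    dark=((mx<75)&(rr<40)).astype(np.uint8)
    n,l,s,c=cv2.connectedComponentsWithStats(dark); i=1+np.argmax(s[1:,4]); 
    cs,_=cv2.findContours((l==i).astype(np.uint8),cv2.RETR_EXTERNAL,cv2.CHAIN_APPROX_NONE)
    h=cv2.convexHull(max(cs,key=cv2.contourArea)); 
    m=np.zeros(dark.shape,np.uint8); cv2.fillPoly(m,[h],1); k=m>0
    cc=np.array([X[k].mean(),Y[k].mean()]); d=2*np.sqrt(k.sum()*.0625/np.pi)
    e=cv2.fitEllipse(h); 
    w=(mn>120)&(np.hypot(X-cc[0],Y-cc[1])<24); P=np.c_[X[w],Y[w]]; mm=P.mean(0); ev=np.linalg.eigh(np.cov((P-mm).T))[1][:,1]; ev*=np.sign(ev@(mm-cc)); v=mm-cc
    print('cap c',cc.round(1),'diam %.1f'%d,'ell',np.round(e[1],1)*.25,'mark cen %.3f pca %.3f'%(np.arctan2(v[1],v[0]),np.arctan2(ev[1],ev[0])),'n',w.sum())
    if name: cv2.imwrite('pics/'+name,im[:,:,::-1])
    return cc
E
python3 - <<'E'
from h import *
p=cam('wrist');p=cam('wrist');st();save(p,'w22.png'); cart(p,[476,62],'c1.png'); 
print([(np.round(d['centre'],1).tolist(),round(d['confidence'],2)) for d in spotter.place_of(p,'cart_orange')])
E
```

```text
t46.05 p [471.1  68.8 229.3] a 1.261 q [ 0.068  0.154  1.75  -0.     1.237 -1.193] F [-0.6 -0.3  1. ] w 85.4
cap c [476.9  61.5] diam 52.5 ell [52.125 52.75 ] mark cen 2.041 pca 2.084 n 2466
[([480.1, 59.4, -0.0], 0.76)]
```

View pics/w22.png

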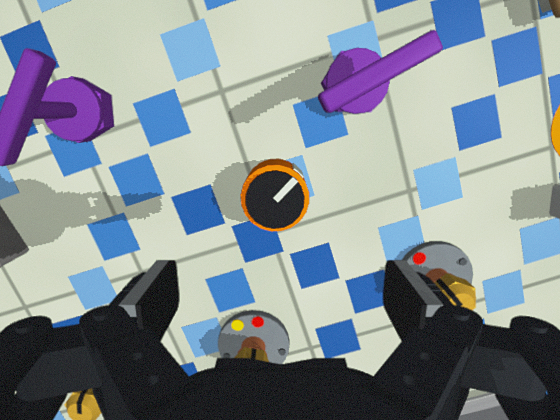

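View pics/c1.png

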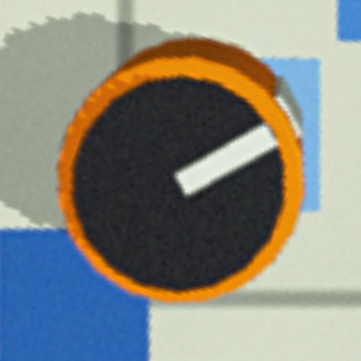

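```bash
python3 - <<'E'
from h import *
p=cam('wrist'); M=T(); 
for uv in ((323,98),(330,111),(322,105)):
    X=atz(p,uv,103); print(X.round(1),(M[:3,:3].T@(X-np.array([477,61.5,28]))).round(1))
go(477,61.5,28,1.26)
E
```

```text
[406.2 121.1 103. ] [-75.   35.3 -85.5]
[416.1 123.3 103. ] [-75.   40.5 -76.8]
[410.5 119.1 103. ] [-75.   34.8 -80.8]
row [8.052, -0.216, 0.318, 0.026, 0.0, 0.0] nrows>=4.0
```

step_arm --moves '[[[2,-0.22,0.32,0,0,0,-1],[3.5,-0.22,0.32,0,0,0,-1],[5,-0.22,0.32,0,0,0,-1],[6.5,-0.22,0.32,0,0,0,-1],[7.5,-0.22,0.32,0,0,0,-1],[7.9,-0.22,0.32,0,0,0,-1],[7.9,-0.22,0.32,0,0,0,-1]]]'

```text
time: 46.85
tcp_pos: [476.7, 61.7, 31.2]
tcp_rot: [-2.783, 1.569, -3.089]
wrist_force: [0.4, -0.6, 0.7]
grip_width: 85.4
```

```bash
python3 - <<'E'
from h import *
st();p=cam('wrist'); save(p,'w23.png')
E
```

```text
t46.85 p [476.7  61.7  31.2] a 1.264 q [ 0.052  0.464  1.886 -0.     0.794 -1.212] F [ 0.4 -0.6  0.7] w 85.4
```

View pics/w23.png

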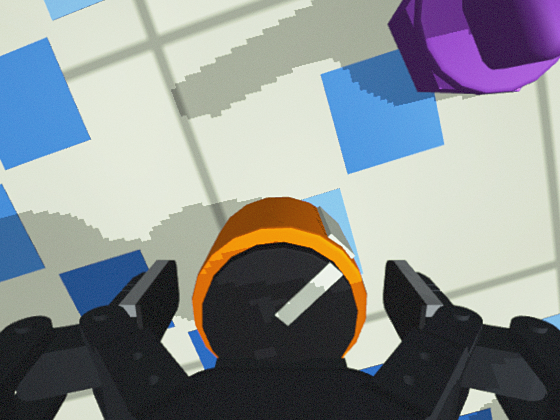

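Centred between the fingers. Close and lift.

step_arm --moves '[[[0,0,0,0,0,0,1],[0,0,0,0,0,0,1],[0,0,0,0,0,0,1],[0,0,0,0,0,0,1],[0,0,0,0,0,0,1],[0,0,0,0,0,0,1]]]' --squeeze 40

```text
time: 47.5
tcp_pos: [477.8, 61.8, 33.4]
tcp_rot: [0.352, 1.568, 0.046]
wrist_force: [-2.7, -0.2, 7.3]
grip_width: 63.0
```

step_arm --moves '[[[-1,0,0,0,0,0,1],[-2.5,0,0,0,0,0,1],[-4,0,0,0,0,0,1],[-6,0,0,0,0,0,1],[-7,0,0,0,0,0,1],[-7,0,0,0,0,0,1]]]'

```text
time: 48.1
tcp_pos: [478.2, 61.9, 211.1]
tcp_rot: [0.356, 1.563, 0.05]
wrist_force: [-0.5, -1.0, -2.4]
grip_width: 62.7
```

```bash
python3 - <<'E'
from h import *
st();p=cam('wrist'); save(p,'w24.png')
p=cam('top')
for n in ['dock_orange','dock_orange_window']:
  print(n,[(np.round(d['centre'],1).tolist(),round(d['confidence'],2)) for d in spotter.place_of(p,n)])
p=cam('scene')
for n in ['dock_orange','dock_orange_window']:
  print(n,[(np.round(d['centre'],1).tolist(),round(d['confidence'],2)) for d in spotter.place_of(p,n)])
E
```

```text
t48.10 p [478.2  61.9 211.1] a 1.265 q [ 0.053  0.183  1.761 -0.     1.19  -1.212] F [-0.5 -1.  -2.4] w 62.7
dock_orange [([510.9, 394.7, 1.4], 0.85)]
dock_orange_window [([566.7, 376.4, 23.7], 0.76), ([623.9, 198.3, 2.6], 0.6)]
dock_orange [([514.6, 390.9, 3.1], 0.84)]
dock_orange_window [([624.9, 199.6, -0.8], 0.67), ([569.8, 374.8, 24.9], 0.62)]
```

View pics/w24.png

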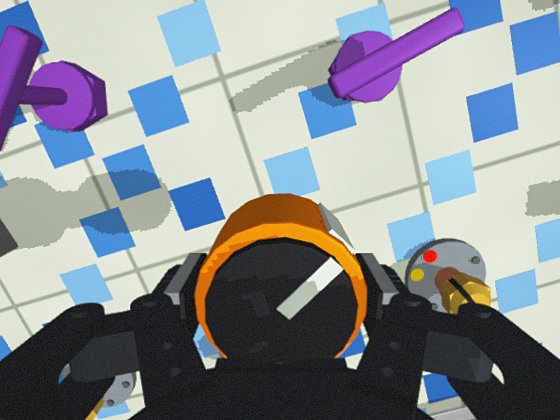

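```bash
python3 - <<'E'
from h import *
p=cam('wrist'); M=T(); z=M[2,3]+18.6
a=atz(p,(286,312),z);b=atz(p,(336,266),z); v=b-a; print(a,b,np.arctan2(v[1],v[0]), (M[:3,:3].T@(a-M[:3,3])).round(1))
go(455,355,205,-1.07)
E
```

```text
[476.34939353  64.33362953 224.47093746] [464.89132334  85.20327246 224.47093746] 2.0728948844477992 [-18.6   2.3  -1.2]
row [0.035, 10.924, -4.361, 22.298, -0.001, 0.02] nrows>=15.6
```

step_arm --moves '[[[0,4,-2,1.4,0,0,1],[0,8,-4,2.8,0,0,1],[0,10.9,-4.4,4.2,0,0,1],[0,10.9,-4.4,5.6,0,0,1],[0,10.9,-4.4,7,0,0,1],[0,10.9,-4.4,8.4,0,0,1],[0,10.9,-4.4,9.8,0,0,1],[0,10.9,-4.4,11.1,0,0,1]]]'

```text
time: 49.3
tcp_pos: [453.2, 357.5, 205.6]
tcp_rot: [-1.411, 1.57, -2.829]
wrist_force: [-0.5, -0.4, -2.3]
grip_width: 62.6
```

step_arm --moves '[[[0,0,0,1.4,0,0,1],[0,0,0,2.8,0,0,1],[0,0,0,4.2,0,0,1],[0,0,0,5.6,0,0,1],[0,0,0,7,0,0,1],[0,0,0,8.4,0,0,1],[0,0,0,9.8,0,0,1],[0,0,0,11.1,0,0,1]]]'

```text
time: 50.1
tcp_pos: [454.0, 354.7, 206.0]
tcp_rot: [0.011, 1.57, -2.572]
wrist_force: [-0.1, 0.0, -1.9]
grip_width: 62.9
```

```bash
python3 - <<'E'
from h import *
p=cam('wrist');p=cam('wrist');st(); save(p,'w25.png')
for n in ['dock_orange','dock_orange_window']:
  print(n,[(np.round(d['centre'],1).tolist(),round(d['confidence'],2)) for d in spotter.place_of(p,n)])
E
```

```text
t50.20 p [454.  354.7 206.1] a -1.008 q [0.6   0.396 1.497 0.    1.249 1.608] F [-0.   0.5 -2.6] w 62.6
dock_orange [([517.1, 387.5, -2.1], 0.6), ([455.1, 353.9, 171.1], 0.26)]
dock_orange_window [([572.7, 376.1, 26.4], 0.58)]
```

View pics/w25.png

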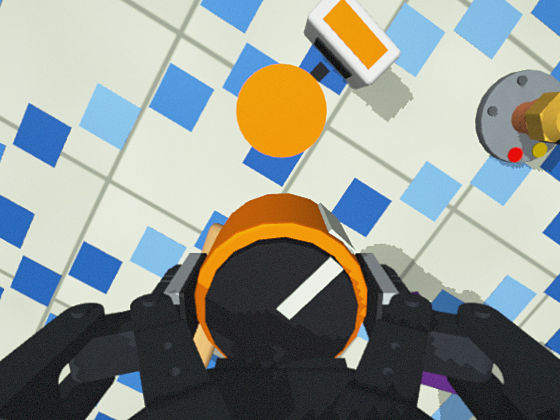

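```bash
cat >> h.py <<'E'
def dock(p,c0,name=None):
    c0=np.array(c0,float); out=[]
    for z,c,h in ((0.,c0,50),(55.,c0+[70,-20],60)):
        X,Y,im=grid(p,c,z,h,0.25); hsv=cv2.cvtColor(im,cv2.COLOR_RGB2HSV).astype(int)
        m=((hsv[...,0]>8)&(hsv[...,0]<19)&(hsv[...,1]>170)&(hsv[...,2]>120)).astype(np.uint8)
        n,l,s,cc=cv2.connectedComponentsWithStats(m)
        for i in np.argsort(-s[1:,4])[:2]+1:
            k=l==i; P=np.c_[X[k],Y[k]].astype(np.float32); r=cv2.minAreaRect(P)
            print(z,'area',s[i,4]*.0625,'cen',P.mean(0).round(1),'rect',np.round(r[0],1),np.round(r[1],1),round(r[2],1)); out.append((z,s[i,4],np.array(r[0]) if z else P.mean(0)))
    return out
E
python3 - <<'E'
from h import *
p=cam('wrist'); dock(p,[514,390])
E
```

```text
0.0 area 42.375 cen [477.8 373.7] rect [479.1 374.5] [ 9.7 51.3] 27.7
0.0 area 26.3125 cen [527.4 425.7] rect [527.3 424.5] [ 9. 51.] 65.6
55.0 area 47.0 cen [582.3 356.9] rect [585.5 364.2] [31.2 19.3] 76.9
55.0 area 10.0 cen [545.8 387.8] rect [545.7 388.3] [17.3  1.7] 85.9
```

```bash
python3 - <<'E'
import re
s=open('h.py').read(); s=s.replace("(hsv[...,0]<19)","(hsv[...,0]<26)"); open('h.py','w').write(s)
from h import *
p=cam('wrist'); print(cv2.cvtColor(p['img'][105:106,280:281],cv2.COLOR_RGB2HSV),cv2.cvtColor(p['img'][32:33,355:356],cv2.COLOR_RGB2HSV))
o=dock(p,[514,390]); v=o[2][2]-o[0][2]; print(np.hypot(*v),np.arctan2(v[1],v[0]))
E
```

```text
[[[ 19 244 241]]] [[[ 19 244 240]]]
0.0 area 5410.6875 cen [512.  390.5] rect [512.  390.7] [83.  82.7] 37.4
55.0 area 1054.125 cen [533.2 390.8] rect [535.1 390.6] [64.2 22.2] 90.0
55.0 area 940.3125 cen [587.5 373. ] rect [587.5 373. ] [49.3 19.4] 76.8
77.49656188536491 -0.22805313116851228
```

```bash
python3 - <<'E'
from h import *
st(); go(512,390.5,100,-1.033)
E
```

```text
t50.40 p [454.1 354.7 206.5] a -1.003 q [ 0.6    0.396  1.497 -0.     1.25   1.603] F [-0.7 -0.3 -2.2] w 62.5
row [4.261, 0.038, -2.723, 0.287, 0.004, -0.0] nrows>=2.5
```

step_arm --moves '[[[1,0.04,-2.72,0.29,0,0,1],[2.5,0.04,-2.72,0.29,0,0,1],[4.2,0.04,-2.72,0.29,0,0,1],[4.2,0.04,-2.72,0.29,0,0,1],[4.2,0.04,-2.72,0.29,0,0,1],[4.2,0.04,-2.72,0.29,0,0,1]]]'

```text
time: 51.0
tcp_pos: [512.9, 390.9, 105.0]
tcp_rot: [-3.083, 1.567, 0.593]
wrist_force: [-0.2, 0.7, -2.8]
grip_width: 62.6
```

```bash
python3 - <<'E'
from h import *
st(); go(512,390.5,33.6,-1.033)
p=cam('wrist'); save(p,'w26.png')
E
```

```text
t51.00 p [512.9 390.9 105. ] a -1.036 q [ 0.594  0.648  1.365 -0.     1.124  1.63 ] F [-0.2  0.7 -2.8] w 62.6
row [2.855, -0.004, 0.052, -0.026, -0.039, 0.002] nrows>=1.4
```

View pics/w26.png

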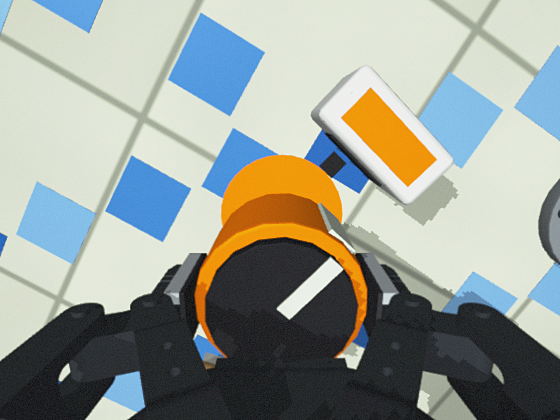

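Aligned; lower gently.

step_arm --moves '[[[1,0,0.03,0,0,0,1],[2,0,0.03,0,0,0,1],[2.5,0,0.03,0,0,0,1],[2.7,0,0.03,0,0,0,1],[2.8,0,0.03,0,0,0,1],[2.8,0,0.03,0,0,0,1]]]'

```text
time: 51.65
tcp_pos: [512.1, 390.4, 33.6]
tcp_rot: [-3.089, 1.568, 0.587]
wrist_force: [-0.7, -0.6, -1.0]
grip_width: 63.3
```

```bash
python3 - <<'E'
from h import *
st()
E
```

```text
t51.65 p [512.1 390.4  33.6] a -1.036 q [ 0.594  0.742  1.395 -0.     1.002  1.631] F [-0.7 -0.6 -1. ] w 63.3
```

step_arm --moves '[[[0.02,0,0,0,0,0,1],[0.02,0,0,0,0,0,-1],[0.02,0,0,0,0,0,-1],[0.02,0,0,0,0,0,-1],[-1.5,0,0,0,0,0,-1],[-3.5,0,0,0,0,0,-1],[-5.5,0,0,0,0,0,-1],[-7,0,0,0,0,0,-1]]]'

```text
time: 52.45
tcp_pos: [511.7, 390.1, 210.5]
tcp_rot: [-3.074, 1.568, 0.602]
wrist_force: [-0.3, 0.0, -0.5]
grip_width: 85.5
```

step_arm --moves '[[[0,0,0,0,0,0,-1],[0,0,0,0,0,0,-1]]]'

```text
time: 52.65
tcp_pos: [511.5, 389.9, 207.3]
tcp_rot: [-3.088, 1.57, 0.587]
wrist_force: [-0.2, 0.3, -0.9]
grip_width: 85.3
```

```bash
python3 - <<'E'
from h import *
st(); p=cam('wrist'); save(p,'w27.png'); cart(p,[512,390.5],'c2.png'); dock(p,[512,390])
X=np.array([512,390.5,0]); print(proj(p,X))
E
```

```text
t52.65 p [511.5 389.9 207.3] a -1.037 q [ 0.594  0.542  1.282 -0.     1.317  1.631] F [-0.2  0.3 -0.9] w 85.3
cap c [512.  391.2] diam 52.7 ell [52.225 53.05 ] mark cen -0.246 pca -0.216 n 2392
0.0 area 2481.375 cen [520.7 396. ] rect [510.8 389.1] [86.9 83. ] 59.0
55.0 area 1183.3125 cen [539.9 398.8] rect [539.  395.8] [68.5 34. ] 90.0
55.0 area 938.5625 cen [587.4 373. ] rect [587.4 373. ] [49.3 19.3] 76.8
[281.19487301 183.6221809 ]
```

View pics/w27.png

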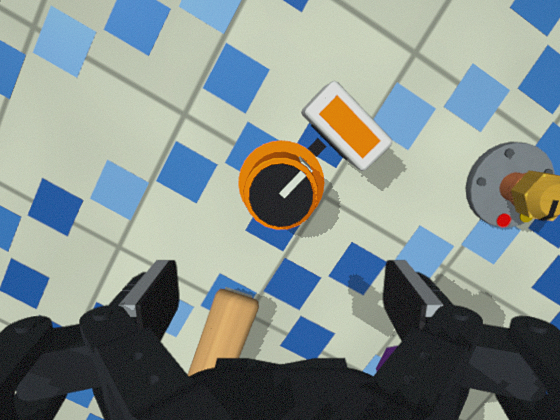

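step_arm --moves '[[[-4,0,3,0,0,0,-1],[-4,0,3,0,0,0,-1],[-4,0,3,0,0,0,-1],[-4,0,3,0,0,0,-1],[-4,0,3,0,0,0,-1],[-4,0,3,0,0,0,-1],[-4,0,3,0,0,0,-1]]]'

```text
time: 53.4
tcp_pos: [447.1, 351.8, 304.9]
tcp_rot: [0.078, 1.568, -2.529]
wrist_force: [-0.7, 0.1, 0.0]
grip_width: 85.8
```

```bash
python3 - <<'E'
from h import *
st(); p=cam('wrist'); save(p,'w28.png'); cart(p,[512,390.5])
p=cam('top'); save(p,'top4.png')
for n in ['cart_orange','cart_orange_mark','wrench','stand','cup','brush','cart_green']:
  print(n,[(np.round(d['centre'],1).tolist(),round(d['confidence'],2)) for d in spotter.place_of(p,n)])
big=cv2.resize(p['img'][130:280,120:460,::-1],None,fx=2.3,fy=2.3,interpolation=cv2.INTER_CUBIC); cv2.imwrite('pics/top4b.png',big)
p=cam('scene'); save(p,'scene4.png')
E
```

```text
t53.40 p [447.1 351.8 304.9] a -1.037 q [ 0.602  0.309  1.383 -0.     1.453  1.639] F [-0.7  0.1  0. ] w 85.8
cap c [511.4 390.8] diam 52.0 ell [51.85 52.05] mark cen -0.204 pca -0.214 n 2413
cart_orange [([512.3, 390.0, 5.3], 0.78), ([511.0, 391.9, 1.1], 0.2)]
cart_orange_mark [([540.6, 387.1, 24.2], 0.64), ([435.1, -273.4, -2.0], 0.23), ([635.2, -207.9, -6.0], 0.19)]
wrench [([344.3, -95.1, -3.3], 0.72), ([427.6, -273.7, 47.7], 0.65), ([399.6, 163.6, -2.1], 0.53)]
stand [([433.8, -273.9, -1.0], 0.86), ([647.9, -17.8, 69.5], 0.34)]
cup [([385.4, -478.0, -4.0], 0.97)]
brush [([317.7, 357.3, -0.1], 0.93)]
cart_green []
```

View pics/top4b.png

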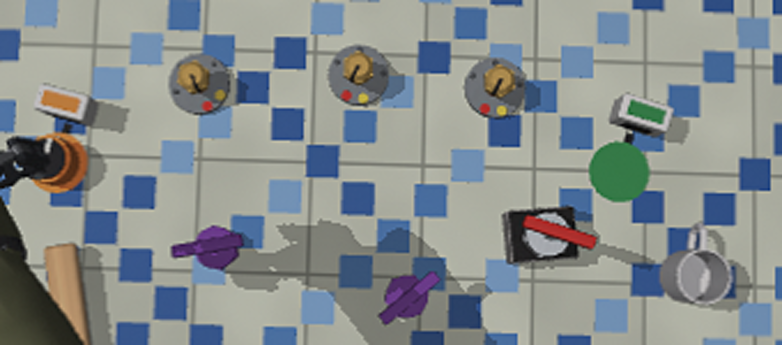

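View pics/scene4.png

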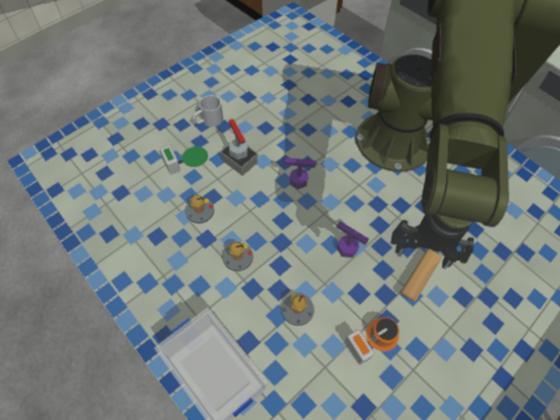

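```bash
python3 - <<'E'
from plant import workorder
print(workorder.close_job())
E
```

```text
the job is handed in; nothing more can be done
None
```

The dosing station is ready and I handed the job in at about 53.6 s. No verdict was reported.

- **Nuts:** I turned all three by finger to about 2.4 rad. With all three there, I took each on with the wrench, and the wrist camera then read about 3.10, 3.10 and 3.11 rad (allowed 2.92 to 3.28). The first wrench turn on the nut at y = -209 mm came up short at 2.95 rad, so I put the wrench back on and took it to 3.11.
- **Wrench:** It stands upright on the raised block, about 2 mm from the centre by the wrist camera and about 6 mm by the top camera. The limits are 20 mm in x and 30 mm in y.
- **Orange cartridge:** It was knocked about 4 cm aside early on, before I had picked it up. I then placed it within about 1 mm of the pad's centre, with its mark within about 0.03 rad of facing the reader (limit 0.25).
- **Green cartridge:** No camera ever showed one, so its pad stays empty.
- **Cup and brush:** Both show no measurable movement from their starting places. The arm stood clear of everything at the end.

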